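# Tighten the chocolate pump's cover in cross order

### The job

Close up the chocolate pump: tighten the four wing nuts on its cover one at a time and in cross order (any one first, then the one diagonally opposite, then the remaining two), each about half a turn clockwise until it comes up firm at about a third of a newton metre, and no harder (it would crush the gasket), so that the cover seats evenly all round. Then let go, and leave the other things on the bench where they are.

Things in the scene. Friction and masses are not known exactly. Their poses are not given: they have to be found in the camera images.
- pump: the chocolate pump, bolted to the bench: square foot, white housing, bright steel rotor case 120 x 146 mm on top (top face 136 mm above the bench), flanged pipe stubs (51 mm across, 108 mm up) reaching 97 mm to either side along its x. Origin on the bench under its middle; x along the stubs (away from the robot), y along the case's long side, z up. Fixed
- case_rim (a point): middle of the rotor case's top face, with the gasket on it (axes as the pump's)
- cover: the pump's flat steel cover, 120 x 146 x 14 mm with round corners. Origin in the middle of its underside, z up. At the start it stands 2.7 mm above the case rim on the springy lip of its black rubber gasket; the nuts draw it down (it tilts while only one is down) onto the gasket's firm core, 0.2 to 1.3 mm thick above the rim (it differs, and cannot be seen)
- cover_mid (a point): middle of the cover's top face, 14 mm above its underside
- nut1: steel wing nut on the stud at the pump's near left corner (pump frame: x -42, y +55 mm), diagonally opposite nut3. Origin on the stud axis at the nut's underside; z up the stud, x along the wings. Round blind hub 24 mm across up to 17 mm above the origin, one straight wing bar over it. Right-hand thread, clockwise from above tightens; coarse, lead 6 mm a turn: it sinks 0.95 mm per rad
- nut1_wings (a point): centre of the wing bar of nut1, on the stud axis, 29 mm above the nut's underside, where to pinch it. The bar is 56 mm long at the top and 44 mm at the bottom (along x), 10 mm thick (along y) and 26 mm high (13 mm above and below this point); axes as the nut's, z up
- turn1 (a joint): turn of nut1 in rad from the start, growing as it tightens. Loose at first, 0 to 0.7 mm of air under it; it turns at 0.03 N m free, 0.1 squeezing the gasket's lip. It comes up firm at a turn that differs from 1.4 to 3.4 rad, then climbs some 0.5 N m per rad: below 0.2 N m (while turning) not tight, 0.33 right, above 0.45 the gasket is crushed. It stays put when let go (friction)
- nut2: steel wing nut on the stud at the pump's far left corner (pump frame: x +42, y +55 mm), diagonally opposite nut4. Origin on the stud axis at the nut's underside; z up the stud, x along the wings. Round blind hub 24 mm across up to 17 mm above the origin, one straight wing bar over it. Right-hand thread, clockwise from above tightens; coarse, lead 6 mm a turn: it sinks 0.95 mm per rad
- nut2_wings (a point): centre of the wing bar of nut2, on the stud axis, 29 mm above the nut's underside, where to pinch it. The bar is 56 mm long at the top and 44 mm at the bottom (along x), 10 mm thick (along y) and 26 mm high (13 mm above and below this point); axes as the nut's, z up
- turn2 (a joint): turn of nut2 in rad from the start, growing as it tightens. Loose at first, 0 to 0.7 mm of air under it; it turns at 0.03 N m free, 0.1 squeezing the gasket's lip. It comes up firm at a turn that differs from 1.4 to 3.4 rad, then climbs some 0.5 N m per rad: below 0.2 N m (while turning) not tight, 0.33 right, above 0.45 the gasket is crushed. It stays put when let go (friction)
- nut3: steel wing nut on the stud at the pump's far right corner (pump frame: x +42, y -55 mm), diagonally opposite nut1. Origin on the stud axis at the nut's underside; z up the stud, x along the wings. Round blind hub 24 mm across up to 17 mm above the origin, one straight wing bar over it. Right-hand thread, clockwise from above tightens; coarse, lead 6 mm a turn: it sinks 0.95 mm per rad
- nut3_wings (a point): centre of the wing bar of nut3, on the stud axis, 29 mm above the nut's underside, where to pinch it. The bar is 56 mm long at the top and 44 mm at the bottom (along x), 10 mm thick (along y) and 26 mm high (13 mm above and below this point); axes as the nut's, z up
- turn3 (a joint): turn of nut3 in rad from the start, growing as it tightens. Loose at first, 0 to 0.7 mm of air under it; it turns at 0.03 N m free, 0.1 squeezing the gasket's lip. It comes up firm at a turn that differs from 1.4 to 3.4 rad, then climbs some 0.5 N m per rad: below 0.2 N m (while turning) not tight, 0.33 right, above 0.45 the gasket is crushed. It stays put when let go (friction)
- nut4: steel wing nut on the stud at the pump's near right corner (pump frame: x -42, y -55 mm), diagonally opposite nut2. Origin on the stud axis at the nut's underside; z up the stud, x along the wings. Round blind hub 24 mm across up to 17 mm above the origin, one straight wing bar over it. Right-hand thread, clockwise from above tightens; coarse, lead 6 mm a turn: it sinks 0.95 mm per rad
- nut4_wings (a point): centre of the wing bar of nut4, on the stud axis, 29 mm above the nut's underside, where to pinch it. The bar is 56 mm long at the top and 44 mm at the bottom (along x), 10 mm thick (along y) and 26 mm high (13 mm above and below this point); axes as the nut's, z up
- turn4 (a joint): turn of nut4 in rad from the start, growing as it tightens. Loose at first, 0 to 0.7 mm of air under it; it turns at 0.03 N m free, 0.1 squeezing the gasket's lip. It comes up firm at a turn that differs from 1.4 to 3.4 rad, then climbs some 0.5 N m per rad: below 0.2 N m (while turning) not tight, 0.33 right, above 0.45 the gasket is crushed. It stays put when let go (friction)
- rotor: spare two-lobe pump rotor of bright steel, 84 x 34 x 34 mm, standing beside the pump; origin under its middle; leave it where it is
- oring: old black O-ring, 96 mm across, 5 mm thick, on the bench beside the pump; origin under its middle; leave it
- clamp: steel pipe clamp ring, 66 mm across, 14 mm high, with a hinge lug, on the bench near the pump; origin under its middle; leave it
- oil: yellow oil bottle, 60 mm across, 170 mm tall; origin under its middle; leave it
- egg1: chocolate-coated egg, 86 x 52 x 44 mm, on the parchment; origin under its middle; leave it
- egg2: chocolate-coated egg, 86 x 52 x 44 mm, on the parchment; origin under its middle; leave it
- egg3: chocolate-coated egg, 86 x 52 x 44 mm, on the parchment; origin under its middle; leave it

How it is judged:
By the outcome, as a careful person would: the job done as asked, in the order asked, and still so for the second after the job is handed in, with the robot touching nothing.
It also fails if it takes over 72 s, if anything falls off the work surface, if the arm or the gripper's body presses on something with over 40 N, if the wrist force passes 120 N, or if a joint passes its speed limit or range.

### The arm

A 6-joint arm with a two-finger parallel gripper is mounted at the origin on the work surface. World frame = base frame: x ahead of the robot, y to its left, z up, the work surface at z = 0. Lengths are in m, angles in rad, forces in N, time in s.
With the tool pointing down it reaches from about 0.375 to 0.9 m from the base axis. Payload 3.1 kg.
Tool frame: the origin (TCP) lies at the very end of the fingers, on their centre line; the grasp point (between the pads) lies 19 mm behind it (manip.pinch_z is the distance from the TCP to the grasp point, in m); z points along the fingers, y is the direction in which the jaws open and shut (so a half turn about z gives the same grasp; the last joint's range is limited). The gripper opens to 85 mm and grips with 20 to 120 N. Pads are 22 mm wide; open, the fingers measure 114 mm over their backs; the gripper's body (76 mm by 85 mm) begins 54 mm behind the grasp point. The pads swing forward as they close: fully open they stand 13 mm farther back than shut.
Start: joints at [-1.383, 0.527, 1.433, -0, 1.181, -0.178], TCP at [0.224, -0.584, 0.211] pointing down, gripper open.
Joint ranges: [-3.08, 3.08], [-0.75, 2.2], [0.22, 2.44], [-1.43, 4.57], [0, 2.65], [-2.85, 2.85]. Speed limits (rad/s): [2.79, 2.79, 3.14, 3.14, 3.14, 3.14].

### API

Orientations are given as a unit quaternion [x, y, z, w].
In Python, from station import manip gives the robot as it stands.
- The arm moves only by the tool drive_tool, never from a script. Its argument "increments" is a list of rows, each a list of 7 numbers: the closure in counts, from 0 (fully open) to 255 (shut), then the shift along the tool's x, y, z in cm, then the turn, a rotation vector about the tool's x, y, z in rad. A call has 1 to 20 rows; each row is the pose to reach, as a shift and turn from the pose commanded when the call began, along the tool's axes at that moment; what a row does not reach only later rows make up. A row lasts 1/10 s, in which the tool goes at most 50 mm and 8.59 degrees, less where a joint would pass 70% of its speed; a pose out of reach is approached as far as the arm can. A call with a gripper value outside its range is refused whole. The fingers move at their own pace and stop on an object; "force" is the grip in N (left out, the last holds). Time passes only in rows, so rows that repeat a pose let the fingers close. It gives the time, the measured TCP pose, the force and the opening at its end, in the units of the state.
- manip.sense(): the state, without advancing time (a new reading comes with each control period).
- manip.snapshot(name): name is "scene" or "top" or "wrist"; returns the picture (420x560x3 uint8, red, green, blue); there is no depth.
- manip.camera_model(name): a dict with "mtx" (3x3 intrinsics, pixels), "k1" (the pictures are not rectified: a ray, as slopes to the right and down, at radius r is drawn at 1 + k1 r^2 times it, then the intrinsics apply), "cam_to_world" (4x4, takes a point from camera to world coordinates). Camera axes: x right, y down, z forward; pixel columns grow to the right and rows downward; lengths in m; the calibration is good to about 2 mm. A picture is of the moment at which its call begins: read the wrist's pose just before it. camera_model takes no time and is no camera call; for the wrist camera it gives the pose at the moment of the call.
- manip.sign_off(): hands the job in, once; it reports no verdict.
The state is a dict: "t": time; "q": joint angles; "qd": joint speeds; "tau": joint torques, N m; "tcp_pos": TCP position; "tool_rot": TCP orientation; "force": force on the tool from outside, world axes, zero at the start; "ft_torque": the same for the moment, N m; "finger_gap": opening from 0.0 (shut) to 1.0 (fully open).
Only numpy, scipy, OpenCV 4.12 (cv2) and the standard library are available. Lean on these libraries where they do the work, as an engineer would, in place of code of your own. Each camera call takes 0.05 s, during which the arm holds its last target. There are 200 camera calls.

## Working session

There is one attempt and no reset: what is moved stays moved. The work goes in short steps, Python scripts to look and compute and a tool call to move; the robot and the scene stay as the last step left them, time stands still between calls to the robot, and variables do not carry over. Pictures are saved under pics/ and viewed, about 8 in all and at most 12, crops included, and the job is handed in when it is done.

Besides the shell and the picture viewer there is one more tool, called after ">>>" in YAML: its name, and indented under it one key for each argument. drive_tool: Moves the arm, as the interface text tells. Its arguments: {"type":"object","properties":{"increments":{"type":"array","items":{"type":"array","items":{"type":"number"}}},"force":{"type":"number"}},"required":["increments"]}

```bash
ls; mkdir -p pics; python3 - <<'E'
from station import manip
import cv2
s=manip.sense();print(s)
for n in("top","scene"):
    im=manip.snapshot(n);cv2.imwrite(f"pics/{n}0.png",cv2.cvtColor(im,cv2.COLOR_RGB2BGR));m=manip.camera_model(n);print(n,m)
print(manip.pinch_z)
E
```

```text
pics
{'t': 0.0, 'q': array([-1.38348948e+00,  5.28481719e-01,  1.43392753e+00, -1.84591237e-05,
        1.18141360e+00, -1.78511381e-01]), 'qd': array([-0.00110447,  0.00122868,  0.00089074, -0.00041937,  0.00135147,
        0.00010409]), 'tau': array([ 1.99634233e-03, -4.42337751e+01, -1.78025419e+01,  3.32165553e-05,
        8.50133831e-03,  2.88276760e-05]), 'tcp_pos': array([ 0.22343899, -0.58285939,  0.20981611]), 'tool_rot': array([ 9.83317463e-01,  1.81894265e-01, -1.34385488e-05, -1.11504716e-03]), 'force': array([-0.78423212, -0.07984303, -0.53571716]), 'ft_torque': array([ 0.00761751, -0.02915054,  0.00366044]), 'finger_gap': 1.0017189818940275}
top {'mtx': array([[408.0670442 ,   0.        , 267.34534747],
       [  0.        , 408.0670442 , 213.39571521],
       [  0.        ,   0.        ,   1.        ]]), 'k1': -0.0034348428932897113, 'cam_to_world': array([[-0.01447151, -0.99752277,  0.06883969,  0.4577723 ],
       [-0.99973621,  0.01566287,  0.01679816, -0.06897183],
       [-0.01783478, -0.06857844, -0.9974863 ,  1.25765884],
       [ 0.        ,  0.        ,  0.        ,  1.        ]])}
scene {'mtx': array([[443.38582127,   0.        , 282.16861412],
       [  0.        , 443.38582127, 205.24588102],
       [  0.        ,   0.        ,   1.        ]]), 'k1': -0.03159887199479577, 'cam_to_world': array([[ 0.87757423,  0.28223741, -0.38756357,  1.04903796],
       [ 0.47927807, -0.53749501,  0.69382393, -0.95828593],
       [-0.01249041, -0.79463272, -0.60696197,  0.92152858],
       [ 0.        ,  0.        ,  0.        ,  1.        ]])}
0.0187
```

View pics/top0.png

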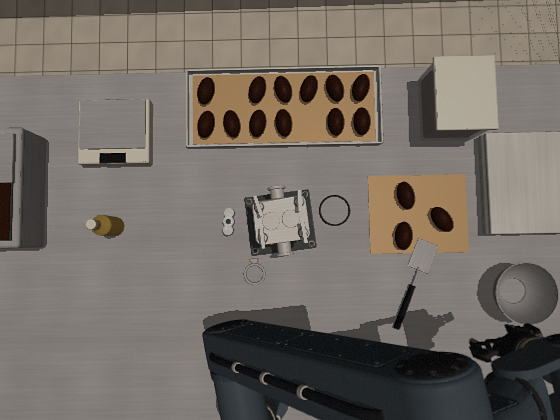

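View pics/scene0.png

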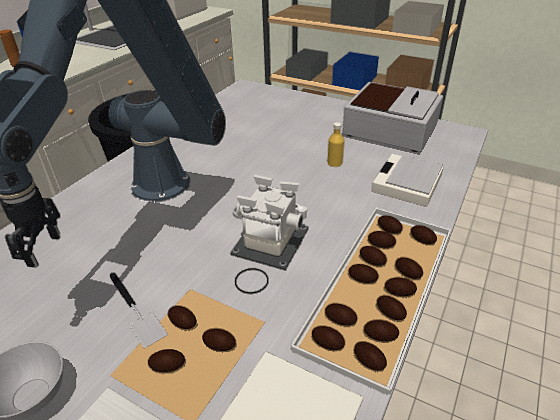

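The top view shows the pump at about (281,220), slightly rotated, with four nuts on its cover, the rotor at (228,222), the ring at (335,210) and the clamp at (254,271). I'll enlarge the pump next.

```bash
cat > h.py <<'E'
from station import manip
import cv2, numpy as np
from scipy.spatial.transform import Rotation as R
def ray(m,u,v):
    K=m["mtx"];k=m["k1"];d=np.array([(u-K[0,2])/K[0,0],(v-K[1,2])/K[1,1]]);p=d.copy()
    for _ in range(20): p=d/(1+k*(p@p))
    T=m["cam_to_world"];return T[:3,3],T[:3,:3]@np.array([p[0],p[1],1])
def atz(m,u,v,z):
    o,d=ray(m,u,v);return o+d*(z-o[2])/d[2]
def crop(im,u0,v0,w,h,s,name):
    c=im[v0:v0+h,u0:u0+w];cv2.imwrite(name,cv2.resize(c,None,fx=s,fy=s,interpolation=cv2.INTER_CUBIC))
def save(im,name): cv2.imwrite(name,cv2.cvtColor(im,cv2.COLOR_RGB2BGR))
E
python3 - <<'E'
from h import *
im=cv2.imread("pics/top0.png");crop(im,236,172,90,96,6,"pics/c0.png")
m=manip.camera_model("top");print(atz(m,281,220,.15), [atz(m,a,b,.17) for a,b in((258,200),(305,200),(300,240),(258,245))])
E
```

```text
[ 0.51565114 -0.08715373  0.15      ] [array([ 0.56919991, -0.02613621,  0.17      ]), array([ 0.56715267, -0.15186023,  0.17      ]), array([ 0.46063929, -0.13637998,  0.17      ]), array([ 0.44899681, -0.02458477,  0.17      ])]
```

View pics/c0.png

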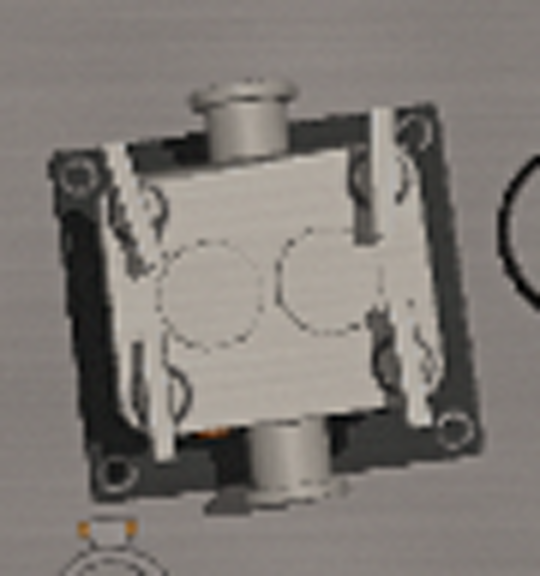

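Bars in the crop: nut1 (155,325)–(165,460), nut2 (115,145)–(150,270), nut3 (381,108)–(368,243), nut4 (392,310)–(420,422).

```bash
cat >> h.py <<'E'
def inc(p,yaw,s=None,ref=None):
    """increment (cm, rotvec) from current pose (ref=(pos,R)) to TCP p, tool down with tool x at world yaw"""
    s=s or manip.sense()
    p0,R0=ref if ref else (s["tcp_pos"],R.from_quat(s["tool_rot"]))
    Rt=R.from_matrix(np.array([[np.cos(yaw),np.sin(yaw),0],[np.sin(yaw),-np.cos(yaw),0],[0,0,-1.]]))
    return (R0.inv().apply(np.array(p)-p0)*100).round(2),(R0.inv()*Rt).as_rotvec().round(3)
E
python3 - <<'E'
from h import *
m=manip.camera_model("top")
B={1:((155,328),(165,460)),2:((115,145),(150,270)),3:((381,108),(370,243)),4:((394,310),(420,422))}
C={}
for k,(a,b) in B.items():
    P=[atz(m,236+u/6,172+v/6,.195) for u,v in(a,b)];c=(P[0]+P[1])/2;d=P[0]-P[1];C[k]=c[:2];print(k,c.round(4),np.linalg.norm(d).round(3),"yaw",np.arctan2(d[1],d[0]).round(3))
loc={1:(-42,55),2:(42,55),3:(42,-55),4:(-42,-55)}
c=np.mean(list(C.values()),0);X=np.array([np.array(loc[k])/1e3 for k in C]);Y=np.array([C[k]-c for k in C])
th=np.arctan2((X[:,0]*Y[:,1]-X[:,1]*Y[:,0]).sum(),(X*Y).sum());print(c,th)
r=R.from_euler('z',th).as_matrix()[:2,:2]
for k,x in zip(C,X):print(k,(c+r@x).round(4))
s=manip.sense();R0=R.from_quat(s["tool_rot"]).as_matrix();print(R0.round(3))
w=manip.camera_model("wrist");print(s["tcp_pos"],(R0.T@(w["cam_to_world"][:3,3]-s["tcp_pos"])).round(3),(R0.T@w["cam_to_world"][:3,:3]).round(2),w["mtx"])
print(inc((c[0],c[1],.36),-th if 0 else 0.36))
print(inc((c[0],c[1],.36),0))
E
```

```text
1 [ 0.4681 -0.038   0.195 ] 0.057 yaw 0.062
2 [ 0.5494 -0.0271  0.195 ] 0.057 yaw 0.259
3 [ 0.5617 -0.1332  0.195 ] 0.059 yaw -0.101
4 [ 0.4786 -0.1451  0.195 ] 0.05 yaw 0.208
[ 0.51444658 -0.08584402] 0.11833554271659763
1 [ 0.4662 -0.0362]
2 [ 0.5497 -0.0263]
3 [ 0.5626 -0.1355]
4 [ 0.4792 -0.1454]
[[ 0.934  0.358 -0.   ]
 [ 0.358 -0.934  0.002]
 [ 0.    -0.002 -1.   ]]
[ 0.22346893 -0.58292088  0.20990553] [ 0.076 -0.    -0.164] [[-0.   -0.95 -0.3 ]
 [ 1.   -0.    0.  ]
 [-0.   -0.3   0.95]] [[373.95194394   0.         285.71774734]
 [  0.         373.95194394 215.18751389]
 [  0.           0.           1.        ]]
(array([ 44.96, -36.04, -14.92]), array([-0.002, -0.   ,  0.006]))
(array([ 44.96, -36.04, -14.92]), array([-0.002, -0.   ,  0.366]))
```

>>> drive_tool:
  increments:
    - [0, 45, -36, -9, 0, 0, -2.89]
    - [0, 45, -36, -9, 0, 0, -2.89]
    - [0, 45, -36, -9, 0, 0, -2.89]
    - [0, 45, -36, -9, 0, 0, -2.89]
    - [0, 45, -36, -9, 0, 0, -2.89]
    - [0, 45, -36, -9, 0, 0, -2.89]
    - [0, 45, -36, -9, 0, 0, -2.89]
    - [0, 45, -36, -9, 0, 0, -2.89]
    - [0, 45, -36, -9, 0, 0, -2.89]
    - [0, 45, -36, -9, 0, 0, -2.89]
    - [0, 45, -36, -9, 0, 0, -2.89]
    - [0, 45, -36, -9, 0, 0, -2.89]
    - [0, 45, -36, -9, 0, 0, -2.89]
    - [0, 45, -36, -9, 0, 0, -2.89]
    - [0, 45, -36, -9, 0, 0, -2.89]
    - [0, 45, -36, -9, 0, 0, -2.89]
    - [0, 45, -36, -9, 0, 0, -2.89]
    - [0, 45, -36, -9, 0, 0, -2.89]
    - [0, 45, -36, -9, 0, 0, -2.89]
    - [0, 45, -36, -9, 0, 0, -2.89]
  force: 60

```text
t: 2.1
tcp_pos: [0.5146, -0.0863, 0.3003]
tool_rot: [-0.059, 0.998, 0.0, -0.001]
force: [-0.4, -0.1, -0.5]
finger_gap: 0.996
```

```bash
python3 - <<'E'
from h import *
import pickle
s=manip.sense();w=manip.camera_model("wrist");im=manip.snapshot("wrist");save(im,"pics/w1.png");pickle.dump(w,open("w1.pkl","wb"))
crop(cv2.imread("pics/w1.png"),0,0,560,420,1.42,"pics/w1b.png")
print({k:np.round(v,3) for k,v in s.items()})
E
```

```text
{'t': np.float64(2.1), 'q': array([-0.381,  0.288,  1.57 , -0.   ,  1.285, -2.069]), 'qd': array([-0.   , -0.001, -0.001, -0.002,  0.   , -0.337]), 'tau': array([ 7.0000e-03, -3.4083e+01, -1.9194e+01, -1.0000e-03,  5.0000e-03,
       -6.4000e-02]), 'tcp_pos': array([ 0.515, -0.086,  0.3  ]), 'tool_rot': array([-0.059,  0.998,  0.   , -0.001]), 'force': array([-0.428, -0.062, -0.456]), 'ft_torque': array([-0.03 , -0.002,  0.015]), 'finger_gap': np.float64(0.996)}
```

View pics/w1b.png

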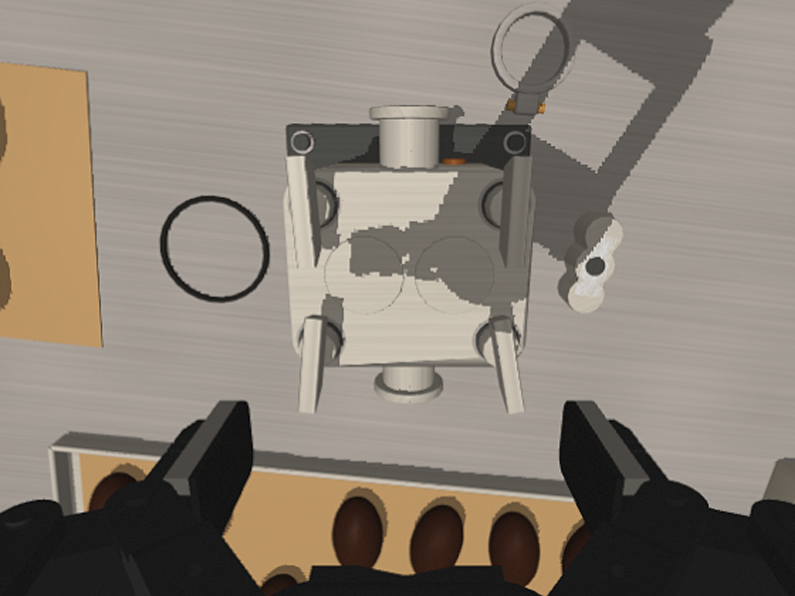

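The wrist view has the robot side at the top: nut4 is top-left (302,210), nut1 top-right (515,210), nut3 bottom-left (312,365) and nut2 bottom-right (507,365). I'll enlarge the pump.

```bash
python3 - <<'E'
from h import *
crop(cv2.imread("pics/w1.png"),190,95,200,205,2.9,"pics/c1.png")
im=cv2.imread("pics/w1.png")
a=cv2.resize(im[100:200,195:235],None,fx=5.8,fy=5.8,interpolation=cv2.INTER_CUBIC);b=cv2.resize(im[100:200,345:385],None,fx=5.8,fy=5.8,interpolation=cv2.INTER_CUBIC)
c=cv2.resize(im[205:305,205:245],None,fx=5.8,fy=5.8,interpolation=cv2.INTER_CUBIC);d=cv2.resize(im[205:305,335:375],None,fx=5.8,fy=5.8,interpolation=cv2.INTER_CUBIC)
o=np.hstack([a[:,:199],b[:,:199],c[:,:199],d[:,:199]]);o=cv2.convertScaleAbs(o,alpha=1.15);print(o.shape);cv2.imwrite("pics/c1.png",np.hstack([cv2.resize(x,(199,580))for x in()]) if 0 else o)
E
```

```text
(580, 796, 3)
```

View pics/c1.png

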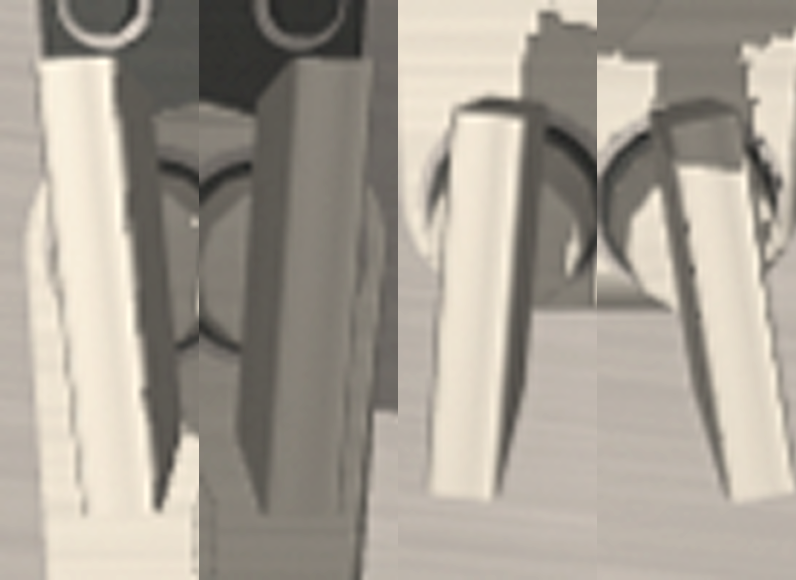

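Top-face end midpoints in the panels: nut4 (78,60)–(120,512), nut1 (137,60)–(101,513), nut3 (92,114)–(64,495) and nut2 (108,114)–(166,497).

```bash
python3 - <<'E'
from h import *
import pickle
m=pickle.load(open("w1.pkl","rb"))
O={4:(195,100,(78,60),(120,512)),1:(345,100,(137,60),(101,513)),3:(205,205,(92,114),(64,495)),2:(335,205,(108,114),(166,497))}
C={};A={}
for k,(u0,v0,a,b) in sorted(O.items()):
    P=[atz(m,u0+u/5.8,v0+v/5.8,.1955) for u,v in(a,b)];c=(P[0]+P[1])/2;d=P[1]-P[0];C[k]=c[:2];A[k]=np.arctan2(d[1],d[0]);print(k,c.round(4),np.linalg.norm(d).round(4),"yaw",A[k].round(3))
loc={1:(-42,55),2:(42,55),3:(42,-55),4:(-42,-55)}
c=np.mean(list(C.values()),0);X=np.array([np.array(loc[k])/1e3 for k in C]);Y=np.array([C[k]-c for k in C])
th=np.arctan2((X[:,0]*Y[:,1]-X[:,1]*Y[:,0]).sum(),(X*Y).sum());print(c,th)
r=R.from_euler('z',th).as_matrix()[:2,:2];N={}
for k,x in zip(C,X):N[k]=c+r@x;print(k,N[k].round(4),((C[k]-N[k])*1e3).round(1))
pickle.dump((N,A,c,th),open("nuts.pkl","wb"))
print(inc((*N[1],.26),A[1]+np.pi))
E
```

```text
1 [ 0.4672 -0.0343  0.1955] 0.0555 yaw 0.1
2 [ 0.5506 -0.0243  0.1955] 0.0572 yaw 0.313
3 [ 0.5633 -0.1334  0.1955] 0.0562 yaw -0.004
4 [ 0.48   -0.1431  0.1955] 0.0554 yaw 0.153
[ 0.51527984 -0.08377618] 0.11689772521571856
1 [ 0.4672 -0.0341] [ 0.1 -0.2]
2 [ 0.5506 -0.0243] [ 0.  -0.1]
3 [ 0.5634 -0.1335] [-0.1  0.1]
4 [ 0.48   -0.1433] [0.  0.2]
(array([4.1 , 5.74, 4.04]), array([ 0.001, -0.001,  0.017]))
```

>>> drive_tool:
  increments:
    - [100, 4.1, 5.74, 4, 0, 0, 0.015]
    - [100, 4.1, 5.74, 4, 0, 0, 0.015]
    - [100, 4.1, 5.74, 4, 0, 0, 0.015]
    - [100, 4.1, 5.74, 8, 0, 0, 0.015]
    - [100, 4.1, 5.74, 12.6, 0, 0, 0.015]
    - [100, 4.1, 5.74, 12.6, 0, 0, 0.015]
    - [100, 4.1, 5.74, 12.6, 0, 0, 0.015]

```text
t: 2.85
tcp_pos: [0.4682, -0.0345, 0.175]
tool_rot: [-0.049, 0.999, 0.0, -0.001]
force: [0.2, -0.8, 0.1]
finger_gap: 0.614
```

```bash
cat > st.py <<'E'
from h import *
import sys
s=manip.sense();y=R.from_quat(s["tool_rot"]).as_matrix()[:2,0]
print("t",round(float(s["t"]),2),"p",s["tcp_pos"].round(4),"yaw",np.arctan2(y[1],y[0]).round(4),"q6",s["q"][5].round(3),"F",s["force"].round(2),"M",s["ft_torque"].round(3),"tau6",s["tau"][5].round(4),"gap",round(float(s["finger_gap"]),3))
E
python3 st.py; python3 - <<'E'
from h import *
save(manip.snapshot("wrist"),"pics/w2.png")
E
```

```text
t 2.85 p [ 0.4682 -0.0345  0.175 ] yaw -3.0429 q6 -1.982 F [ 0.24 -0.77  0.12] M [-0.008  0.004 -0.064] tau6 0.0016 gap 0.614
```

View pics/w2.png

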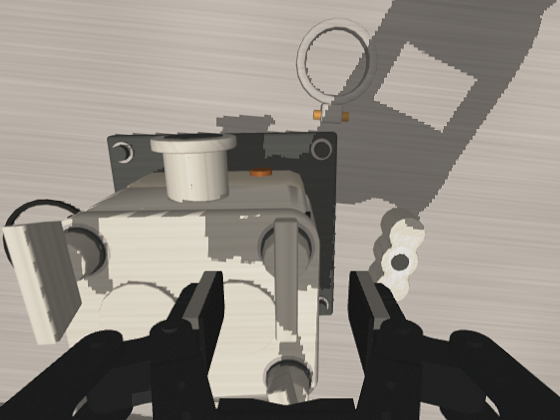

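The bar (x≈286) is centred between the pads (223 and 350), so I'll close.

>>> drive_tool:
  increments:
    - [255, 0, 0, 0, 0, 0, 0]
    - [255, 0, 0, 0, 0, 0, 0]
    - [255, 0, 0, 0, 0, 0, 0]
    - [255, 0, 0, 0, 0, 0, 0]
    - [255, 0, 0, 0, 0, 0, 0]
  force: 60

```text
t: 3.4
tcp_pos: [0.4679, -0.0342, 0.1752]
tool_rot: [-0.05, 0.999, -0.0, 0.0]
force: [0.5, -0.1, -0.1]
finger_gap: -0.005
```

```bash
python3 st.py; python3 st.py
```

```text
t 3.4 p [ 0.4679 -0.0342  0.1752] yaw -3.0423 q6 -1.982 F [ 0.48 -0.11 -0.14] M [-0.051 -0.046 -0.01 ] tau6 0.0001 gap -0.005
t 3.4 p [ 0.4679 -0.0342  0.1752] yaw -3.0423 q6 -1.982 F [ 0.48 -0.11 -0.14] M [-0.051 -0.046 -0.01 ] tau6 0.0001 gap -0.005
```

```bash
python3 - <<'E'
from h import *
save(manip.snapshot("wrist"),"pics/w3.png")
im=manip.snapshot("scene");save(im,"pics/s3.png");o=cv2.resize(cv2.imread("pics/s3.png")[130:280,200:350],(420,420),interpolation=cv2.INTER_CUBIC)
w=cv2.imread("pics/w3.png")[100:420,100:450];cv2.imwrite("pics/j3.png",np.hstack([cv2.resize(w,(375,420)),o]))
E
```

```text
(no output)
```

View pics/j3.png

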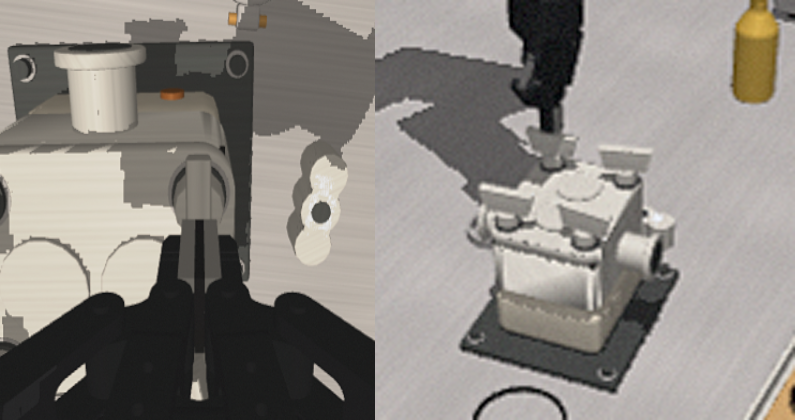

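```bash
python3 - <<'E'
from h import *
import pickle
N,A,c,th=pickle.load(open("nuts.pkl","rb"))
def proj(m,p):
    T=np.linalg.inv(m["cam_to_world"]);q=T[:3,:3]@p+T[:3,3];x=q[:2]/q[2];x=x*(1+m["k1"]*(x@x));return m["mtx"][:2,:2]@x+m["mtx"][:2,2]
s=manip.sense();m=manip.camera_model("scene")
print("tcp",proj(m,s["tcp_pos"]))
for k in N:
  d=np.array([np.cos(A[k]),np.sin(A[k])])*.028
  print(k,[proj(m,np.array([*(N[k]+e*d),.195])).round(1) for e in(-1,0,1)],proj(m,np.array([*N[k],.169])).round(1))
w=manip.camera_model("wrist");print("wrist tcp",proj(w,s["tcp_pos"]),[proj(w,np.array([*(N[1]+e*np.array([np.cos(A[1]),np.sin(A[1])])*.028),.195])).round(1) for e in(-1,0,1)])
cv2.imwrite("pics/j4.png",np.hstack([cv2.resize(cv2.imread("pics/s3.png")[140:240,215:315],(400,400),interpolation=cv2.INTER_CUBIC),cv2.resize(cv2.imread("pics/w3.png")[200:320,225:345],(400,400),interpolation=cv2.INTER_CUBIC)]))
E
```

```text
tcp [262.74133767 182.55706437]
1 [array([253.8, 174.9]), array([262.3, 176.9]), array([271. , 178.9])] [262.6 184.1]
2 [array([279.3, 181.7]), array([288.8, 182.6]), array([298.4, 183.6])] [288.9 190. ]
3 [array([265.2, 201.2]), array([274.1, 204.1]), array([283.2, 207.1])] [274.3 211.7]
4 [array([236.9, 195.6]), array([246.1, 197.5]), array([255.5, 199.5])] [246.7 205. ]
wrist tcp [285.30589247 265.50072896] [array([285.4, 222.1]), array([285.5, 284.2]), array([285.6, 340. ])]
```

View pics/j4.png

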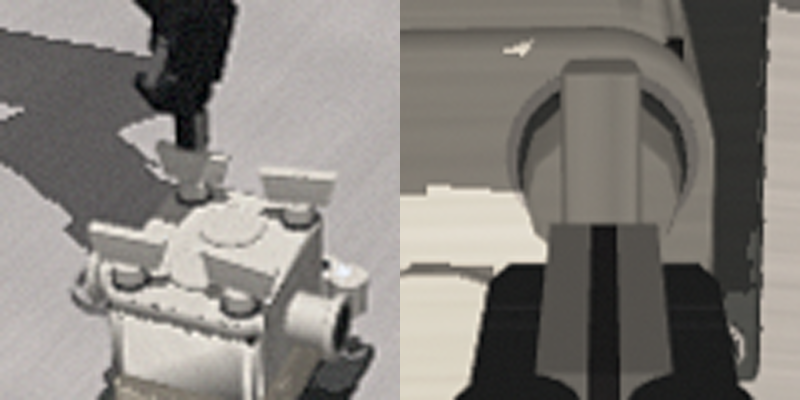

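The bars lie where predicted. The tips, however, show at about (263,177) in scene and (285.5,267) in wrist, and they look as if they sit above the bar. I'll triangulate them.

```bash
python3 - <<'E'
from h import *
def tri(a,b):
    (o1,d1),(o2,d2)=a,b;d1=d1/np.linalg.norm(d1);d2=d2/np.linalg.norm(d2)
    t=np.linalg.lstsq(np.c_[d1,-d2],o2-o1,rcond=None)[0];p,q=o1+t[0]*d1,o2+t[1]*d2;return ((p+q)/2).round(4),np.linalg.norm(p-q).round(4)
w=manip.camera_model("wrist");m=manip.camera_model("scene")
print("tip",tri(ray(w,285.5,267),ray(m,263,177)),"bar near end",tri(ray(w,285.5,218),ray(m,253.7,175.5)))
E
python3 st.py
```

```text
tip (array([ 0.4643, -0.0321,  0.1905]), np.float64(0.0075)) bar near end (array([ 0.4386, -0.0367,  0.1926]), np.float64(0.0006))
t 3.5 p [ 0.4678 -0.0341  0.1749] yaw -3.0424 q6 -1.982 F [-0.6  -0.49 -0.81] M [0.002 0.046 0.03 ] tau6 0.0001 gap -0.001
```

>>> drive_tool:
  increments:
    - [120, 0, 0, 0, 0, 0, 0]
    - [120, 0, 0, 0, 0, 0, 0]
    - [120, 0, 0, 0.6, 0, 0, 0]
    - [120, 0, 0, 1.2, 0, 0, 0]
    - [255, 0, 0, 1.2, 0, 0, 0]
    - [255, 0, 0, 1.2, 0, 0, 0]
    - [255, 0, 0, 1.2, 0, 0, 0]
    - [255, 0, 0, 1.2, 0, 0, 0]

```text
t: 4.3
tcp_pos: [0.4677, -0.0343, 0.1628]
tool_rot: [-0.05, 0.999, -0.0, -0.0]
force: [-0.1, -1.8, -1.2]
finger_gap: 0.099
```

```bash
python3 st.py;python3 - <<'E'
from h import *
save(manip.snapshot("wrist"),"pics/w5.png");save(manip.snapshot("scene"),"pics/s5.png")
cv2.imwrite("pics/j5.png",np.hstack([cv2.resize(cv2.imread("pics/s5.png")[140:240,215:315],(400,400),interpolation=cv2.INTER_CUBIC),cv2.resize(cv2.imread("pics/w5.png")[200:320,225:345],(400,400),interpolation=cv2.INTER_CUBIC)]))
E
```

```text
t 4.3 p [ 0.4677 -0.0343  0.1628] yaw -3.0421 q6 -1.982 F [-0.08 -1.79 -1.16] M [-0.179  0.111  0.075] tau6 0.0191 gap 0.099
```

View pics/j5.png

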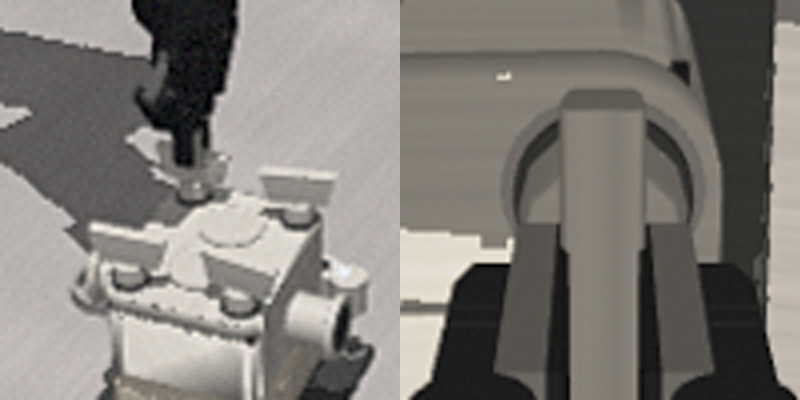

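The bar is now gripped (gap 0.099), so I'll turn it 1.2 rad and sink 1.1 mm.

>>> drive_tool:
  increments:
    - [255, 0, 0, 0.011, 0, 0, 0.12]
    - [255, 0, 0, 0.023, 0, 0, 0.24]
    - [255, 0, 0, 0.034, 0, 0, 0.36]
    - [255, 0, 0, 0.046, 0, 0, 0.48]
    - [255, 0, 0, 0.057, 0, 0, 0.6]
    - [255, 0, 0, 0.068, 0, 0, 0.72]
    - [255, 0, 0, 0.08, 0, 0, 0.84]
    - [255, 0, 0, 0.091, 0, 0, 0.96]
    - [255, 0, 0, 0.103, 0, 0, 1.08]
    - [255, 0, 0, 0.114, 0, 0, 1.2]

```text
t: 5.4
tcp_pos: [0.4676, -0.0345, 0.1617]
tool_rot: [0.525, 0.851, -0.0, 0.0]
force: [-1.4, -1.4, -1.8]
finger_gap: 0.091
```

```bash
python3 st.py
```

```text
t 5.4 p [ 0.4676 -0.0345  0.1617] yaw 2.0364 q6 -0.777 F [-1.43 -1.44 -1.78] M [-0.327  0.092  0.051] tau6 -0.7356 gap 0.091
```

>>> drive_tool:
  increments:
    - [255, 0, 0, 0.005, 0, 0, 0.05]
    - [255, 0, 0, 0.01, 0, 0, 0.1]

```text
t: 5.6
tcp_pos: [0.4676, -0.0345, 0.1615]
tool_rot: [0.566, 0.825, -0.0, 0.0]
force: [-1.4, -1.1, -0.9]
finger_gap: 0.092
```

```bash
python3 st.py
```

```text
t 5.6 p [ 0.4676 -0.0345  0.1615] yaw 1.9392 q6 -0.68 F [-1.38 -1.1  -0.95] M [-0.346  0.101  0.077] tau6 -0.2715 gap 0.092
```

>>> drive_tool:
  increments:
    - [255, 0, 0, 0.005, 0, 0, 0.05]
    - [255, 0, 0, 0.01, 0, 0, 0.1]

```text
t: 5.8
tcp_pos: [0.4676, -0.0345, 0.1615]
tool_rot: [0.606, 0.795, -0.0, 0.0]
force: [-0.6, -2.7, -1.1]
finger_gap: 0.093
```

```bash
python3 st.py
```

```text
t 5.8 p [ 0.4676 -0.0345  0.1615] yaw 1.8393 q6 -0.58 F [-0.65 -2.75 -1.11] M [-0.41   0.1    0.084] tau6 -0.2784 gap 0.093
```

>>> drive_tool:
  increments:
    - [255, 0, 0, 0.007, 0, 0, 0.07]
    - [255, 0, 0, 0.014, 0, 0, 0.15]

```text
t: 6.0
tcp_pos: [0.4676, -0.0345, 0.1613]
tool_rot: [0.664, 0.747, -0.0, 0.0]
force: [0.4, -1.2, -1.3]
finger_gap: 0.098
```

```bash
cat > av.py <<'E'
from h import *
M=[];T=[]
for i in range(4):
    s=manip.sense();M.append(s["ft_torque"][2]);T.append(s["tau"][5])
    if i<3: manip.snapshot("wrist")
y=R.from_quat(s["tool_rot"]).as_matrix()[:2,0]
print("t",round(float(s["t"]),2),"q6",s["q"][5].round(3),"yaw",np.arctan2(y[1],y[0]).round(3),"z",s["tcp_pos"][2].round(4),"F",s["force"].round(1),"Mz",np.round(M,3),np.mean(M).round(3),"tau6",np.round(T,3),"gap",round(float(s["finger_gap"]),3))
E
python3 av.py
```

```text
t 6.15 q6 -0.433 yaw 1.692 z 0.1614 F [-1.4 -2.1 -1.2] Mz [ 0.006 -0.053 -0.036 -0.062] -0.036 tau6 [-0.503  0.132  0.239  0.042] gap 0.097
```

>>> drive_tool:
  increments:
    - [255, 0, 0, 0.007, 0, 0, 0.07]
    - [255, 0, 0, 0.014, 0, 0, 0.15]

```text
t: 6.35
tcp_pos: [0.4675, -0.0345, 0.1612]
tool_rot: [0.718, 0.696, -0.0, 0.0]
force: [-1.2, -3.5, -0.8]
finger_gap: 0.095
```

```bash
python3 av.py
```

```text
t 6.5 q6 -0.284 yaw 1.544 z 0.1612 F [-2.2 -4.  -0.8] Mz [ 0.064 -0.052 -0.06  -0.064] -0.028 tau6 [-0.508  0.138  0.234  0.035] gap 0.098
```

>>> drive_tool:
  increments:
    - [255, 0, 0, 0.004, 0, 0, 0.04]
    - [255, 0, 0, 0.008, 0, 0, 0.08]
    - [255, 0, 0, 0.011, 0, 0, 0.12]

```text
t: 6.8
tcp_pos: [0.4675, -0.0345, 0.1611]
tool_rot: [0.758, 0.653, -0.0, 0.0]
force: [-2.9, -3.1, 0.3]
finger_gap: 0.093
```

```bash
cat > s1.py <<'E'
from h import *
s=manip.sense();print("t",round(float(s["t"]),2),"q6",s["q"][5].round(3),"qd6",s["qd"][5].round(2),"z",s["tcp_pos"][2].round(4),"F",s["force"].round(1),"M",s["ft_torque"].round(3),"tau6",s["tau"][5].round(3),"gap",round(float(s["finger_gap"]),3))
E
python3 s1.py
```

```text
t 6.8 q6 -0.163 qd6 0.4 z 0.1611 F [-2.9 -3.1  0.3] M [-0.635  0.235  0.095] tau6 -0.209 gap 0.093
```

>>> drive_tool:
  increments:
    - [255, 0, 0, 0.004, 0, 0, 0.04]
    - [255, 0, 0, 0.008, 0, 0, 0.08]
    - [255, 0, 0, 0.011, 0, 0, 0.12]

```text
t: 7.1
tcp_pos: [0.4675, -0.0345, 0.161]
tool_rot: [0.795, 0.606, -0.0, 0.0]
force: [-1.2, -4.0, -0.7]
finger_gap: 0.092
```

```bash
python3 s1.py
```

```text
t 7.1 q6 -0.043 qd6 0.4 z 0.161 F [-1.2 -4.  -0.7] M [-0.649  0.222  0.002] tau6 -0.207 gap 0.092
```

>>> drive_tool:
  increments:
    - [255, 0, 0, 0.004, 0, 0, 0.04]
    - [255, 0, 0, 0.008, 0, 0, 0.08]
    - [255, 0, 0, 0.011, 0, 0, 0.12]

```text
t: 7.4
tcp_pos: [0.4675, -0.0345, 0.1608]
tool_rot: [0.83, 0.557, -0.0, 0.0]
force: [-2.2, -3.4, -0.7]
finger_gap: 0.095
```

```bash
python3 s1.py
```

```text
t 7.4 q6 0.077 qd6 0.4 z 0.1608 F [-2.2 -3.4 -0.7] M [-0.645  0.266  0.034] tau6 -0.205 gap 0.095
```

>>> drive_tool:
  increments:
    - [255, 0, 0, 0.004, 0, 0, 0.04]
    - [255, 0, 0, 0.008, 0, 0, 0.08]
    - [255, 0, 0, 0.011, 0, 0, 0.12]

```text
t: 7.7
tcp_pos: [0.4675, -0.0345, 0.1608]
tool_rot: [0.862, 0.507, -0.0, 0.0]
force: [-2.2, -3.5, -1.6]
finger_gap: 0.095
```

```bash
python3 s1.py
```

```text
t 7.7 q6 0.197 qd6 0.39 z 0.1608 F [-2.2 -3.5 -1.6] M [-0.622  0.277  0.066] tau6 -0.203 gap 0.095
```

>>> drive_tool:
  increments:
    - [255, 0, 0, 0.004, 0, 0, 0.04]
    - [255, 0, 0, 0.008, 0, 0, 0.08]
    - [255, 0, 0, 0.011, 0, 0, 0.12]

```text
t: 8.0
tcp_pos: [0.4675, -0.0345, 0.1606]
tool_rot: [0.891, 0.454, -0.0, 0.0]
force: [-1.7, -3.7, -1.0]
finger_gap: 0.094
```

```bash
python3 s1.py
```

```text
t 8.0 q6 0.317 qd6 0.4 z 0.1606 F [-1.7 -3.7 -1. ] M [-0.662  0.275  0.066] tau6 -0.201 gap 0.094
```

>>> drive_tool:
  increments:
    - [255, 0, 0, 0.004, 0, 0, 0.04]
    - [255, 0, 0, 0.008, 0, 0, 0.08]
    - [255, 0, 0, 0.011, 0, 0, 0.12]

```text
t: 8.3
tcp_pos: [0.4674, -0.0345, 0.1605]
tool_rot: [0.917, 0.4, -0.001, 0.0]
force: [-2.0, -3.7, 0.2]
finger_gap: 0.096
```

```bash
python3 s1.py
```

```text
t 8.3 q6 0.437 qd6 0.4 z 0.1605 F [-2.  -3.7  0.2] M [-0.625  0.29   0.047] tau6 -0.2 gap 0.096
```

>>> drive_tool:
  increments:
    - [255, 0, 0, 0.004, 0, 0, 0.04]
    - [255, 0, 0, 0.008, 0, 0, 0.08]
    - [255, 0, 0, 0.011, 0, 0, 0.12]

```text
t: 8.6
tcp_pos: [0.4674, -0.0344, 0.1604]
tool_rot: [0.939, 0.344, -0.001, 0.0]
force: [-1.6, -3.3, -1.1]
finger_gap: 0.093
```

```bash
python3 s1.py
```

```text
t 8.6 q6 0.557 qd6 0.39 z 0.1604 F [-1.6 -3.3 -1.1] M [-0.709  0.265  0.073] tau6 -0.198 gap 0.093
```

>>> drive_tool:
  increments:
    - [255, 0, 0, 0.004, 0, 0, 0.04]
    - [255, 0, 0, 0.008, 0, 0, 0.08]
    - [255, 0, 0, 0.011, 0, 0, 0.12]

```text
t: 8.9
tcp_pos: [0.4673, -0.0344, 0.1603]
tool_rot: [0.958, 0.287, -0.001, 0.0]
force: [-1.4, -4.1, -0.4]
finger_gap: 0.095
```

```bash
python3 s1.py
```

```text
t 8.9 q6 0.677 qd6 0.4 z 0.1603 F [-1.4 -4.1 -0.4] M [-0.666  0.288  0.084] tau6 -0.185 gap 0.095
```

>>> drive_tool:
  increments:
    - [255, 0, 0, 0.004, 0, 0, 0.04]
    - [255, 0, 0, 0.008, 0, 0, 0.08]
    - [255, 0, 0, 0.011, 0, 0, 0.12]

```text
t: 9.2
tcp_pos: [0.4673, -0.0344, 0.1602]
tool_rot: [0.973, 0.229, -0.001, 0.0]
force: [-2.0, -2.6, -0.1]
finger_gap: 0.092
```

```bash
python3 s1.py
```

```text
t 9.2 q6 0.797 qd6 0.4 z 0.1602 F [-2.  -2.6 -0.1] M [-0.654  0.292  0.13 ] tau6 -0.164 gap 0.092
```

>>> drive_tool:
  increments:
    - [255, 0, 0, 0.004, 0, 0, 0.04]
    - [255, 0, 0, 0.008, 0, 0, 0.08]
    - [255, 0, 0, 0.011, 0, 0, 0.12]

```text
t: 9.5
tcp_pos: [0.4673, -0.0344, 0.1601]
tool_rot: [0.985, 0.171, -0.001, 0.0]
force: [-2.1, -3.3, 0.1]
finger_gap: 0.094
```

```bash
python3 s1.py
```

```text
t 9.5 q6 0.917 qd6 0.4 z 0.1601 F [-2.1 -3.3  0.1] M [-0.632  0.354  0.167] tau6 -0.135 gap 0.094
```

>>> drive_tool:
  increments:
    - [255, 0, 0, 0.004, 0, 0, 0.04]
    - [255, 0, 0, 0.008, 0, 0, 0.08]
    - [255, 0, 0, 0.011, 0, 0, 0.12]

```text
t: 9.8
tcp_pos: [0.4673, -0.0343, 0.1601]
tool_rot: [0.994, 0.111, -0.001, 0.0]
force: [-2.1, -3.3, 0.9]
finger_gap: 0.09
```

```bash
python3 av.py
```

```text
t 9.95 q6 1.036 yaw 0.224 z 0.1601 F [-3.2 -2.9  0.4] Mz [0.16  0.106 0.015 0.071] 0.088 tau6 [-0.099  0.196  0.197  0.099] gap 0.093
```

>>> drive_tool:
  increments:
    - [255, 0, 0, 0.004, 0, 0, 0.04]
    - [255, 0, 0, 0.008, 0, 0, 0.08]
    - [255, 0, 0, 0.011, 0, 0, 0.12]

```text
t: 10.25
tcp_pos: [0.4673, -0.0343, 0.16]
tool_rot: [0.999, 0.051, -0.001, 0.0]
force: [-2.8, -4.0, 2.3]
finger_gap: 0.093
```

```bash
python3 s1.py
```

```text
t 10.25 q6 1.157 qd6 0.39 z 0.16 F [-2.8 -4.   2.3] M [-0.689  0.431  0.235] tau6 -0.055 gap 0.093
```

>>> drive_tool:
  increments:
    - [255, 0, 0, 0.004, 0, 0, 0.04]
    - [255, 0, 0, 0.008, 0, 0, 0.08]
    - [255, 0, 0, 0.011, 0, 0, 0.12]

```text
t: 10.55
tcp_pos: [0.4672, -0.0342, 0.1599]
tool_rot: [1.0, -0.009, -0.001, 0.0]
force: [-2.2, -2.6, 1.6]
finger_gap: 0.094
```

```bash
python3 s1.py
```

```text
t 10.55 q6 1.277 qd6 0.4 z 0.1599 F [-2.2 -2.6  1.6] M [-0.574  0.462  0.239] tau6 -0.009 gap 0.094
```

>>> drive_tool:
  increments:
    - [255, 0, 0, 0.004, 0, 0, 0.04]
    - [255, 0, 0, 0.008, 0, 0, 0.08]
    - [255, 0, 0, 0.011, 0, 0, 0.12]

```text
t: 10.85
tcp_pos: [0.4673, -0.0342, 0.1599]
tool_rot: [0.998, -0.069, -0.0, 0.0]
force: [-2.9, -2.9, 2.0]
finger_gap: 0.096
```

```bash
python3 av.py; python3 - <<'E'
from h import *
import pickle
N,A,c,th=pickle.load(open("nuts.pkl","rb"))
s=manip.sense();print(inc((*N[3]+[.0002,0],.165),A[3]+np.pi,s), inc((*N[3],.21),A[3]+np.pi,s))
E
```

```text
t 11.0 q6 1.396 yaw -0.136 z 0.1598 F [-4.  -3.3  3.2] Mz [0.304 0.189 0.126 0.196] 0.204 tau6 [0.038 0.315 0.311 0.2  ] gap 0.094
(array([10.89,  8.53, -0.52]), array([ 1.000e-03, -1.000e-03,  3.009e+00])) (array([10.87,  8.53, -5.02]), array([ 1.000e-03, -1.000e-03,  3.009e+00]))
```

>>> drive_tool:
  increments:
    - [150, 0, 0, 0, 0, 0, 0]
    - [150, 0, 0, 0, 0, 0, 0]
    - [150, 0, 0, 0, 0, 0, 0]
    - [150, 0, 0, -3, 0, 0, 0]
    - [150, 0, 0, -6.5, 0, 0, 0]
    - [150, 3, 2.4, -6.5, 0, 0, -0.14]
    - [150, 6, 4.8, -6.5, 0, 0, -0.28]
    - [150, 9, 7, -6.5, 0, 0, -0.42]
    - [150, 10.88, 8.53, -6.5, 0, 0, -0.56]
    - [150, 10.88, 8.53, -6.5, 0, 0, -0.7]
    - [150, 10.88, 8.53, -6.5, 0, 0, -0.84]
    - [150, 10.88, 8.53, -6.5, 0, 0, -0.98]
    - [150, 10.88, 8.53, -6.5, 0, 0, -1.12]
    - [150, 10.88, 8.53, -6.5, 0, 0, -1.26]
    - [150, 10.88, 8.53, -6.5, 0, 0, -1.4]
    - [150, 10.88, 8.53, -6.5, 0, 0, -1.54]
    - [150, 10.88, 8.53, -6.5, 0, 0, -1.68]
    - [150, 10.88, 8.53, -6.5, 0, 0, -1.82]
    - [150, 10.88, 8.53, -6.5, 0, 0, -1.96]
    - [150, 10.88, 8.53, -6.5, 0, 0, -2.1]

```text
t: 13.0
tcp_pos: [0.564, -0.1333, 0.2245]
tool_rot: [0.554, 0.832, 0.001, 0.0]
force: [-0.5, 0.4, 0.1]
finger_gap: 0.408
```

```bash
python3 s1.py; python3 - <<'E'
from h import *
import pickle
N,A,c,th=pickle.load(open("nuts.pkl","rb"))
s=manip.sense();print(inc((*N[3]+[.0002,0],.163),A[3]+np.pi,s))
E
```

```text
t 13.0 q6 -0.822 qd6 -1.39 z 0.2245 F [-0.5  0.4  0.1] M [ 0.04  -0.002 -0.015] tau6 0.922 gap 0.408
(array([-0.01, -0.05,  6.15]), array([ 1.000e-03,  0.000e+00, -1.171e+00]))
```

>>> drive_tool:
  increments:
    - [150, 0, 0, 0, 0, 0, -0.14]
    - [150, 0, 0, 0, 0, 0, -0.28]
    - [150, 0, 0, 0, 0, 0, -0.42]
    - [150, 0, 0, 0, 0, 0, -0.56]
    - [150, 0, 0, 0, 0, 0, -0.7]
    - [150, 0, 0, 0, 0, 0, -0.84]
    - [150, 0, 0, 0, 0, 0, -0.98]
    - [150, 0, 0, 0, 0, 0, -1.12]
    - [150, 0, 0, 0, 0, 0, -1.17]
    - [150, 0, 0, 3, 0, 0, -1.17]
    - [150, 0, 0, 5.5, 0, 0, -1.17]
    - [150, 0, 0, 6.15, 0, 0, -1.17]
    - [255, 0, 0, 6.15, 0, 0, -1.17]
    - [255, 0, 0, 6.15, 0, 0, -1.17]
    - [255, 0, 0, 6.15, 0, 0, -1.17]
    - [255, 0, 0, 6.15, 0, 0, -1.17]

```text
t: 14.6
tcp_pos: [0.5643, -0.1341, 0.1639]
tool_rot: [0.005, 1.0, -0.0, 0.001]
force: [0.6, -1.7, -1.7]
finger_gap: 0.095
```

```bash
python3 st.py
```

```text
t 14.6 p [ 0.5643 -0.1341  0.1639] yaw 3.1308 q6 -1.986 F [ 0.64 -1.74 -1.69] M [-0.145 -0.091  0.094] tau6 0.0322 gap 0.095
```

>>> drive_tool:
  increments:
    - [255, 0, 0, 0.011, 0, 0, 0.12]
    - [255, 0, 0, 0.023, 0, 0, 0.24]
    - [255, 0, 0, 0.034, 0, 0, 0.36]
    - [255, 0, 0, 0.046, 0, 0, 0.48]
    - [255, 0, 0, 0.057, 0, 0, 0.6]
    - [255, 0, 0, 0.068, 0, 0, 0.72]
    - [255, 0, 0, 0.08, 0, 0, 0.84]
    - [255, 0, 0, 0.091, 0, 0, 0.96]
    - [255, 0, 0, 0.103, 0, 0, 1.08]
    - [255, 0, 0, 0.114, 0, 0, 1.2]
    - [255, 0, 0, 0.118, 0, 0, 1.24]
    - [255, 0, 0, 0.122, 0, 0, 1.28]
    - [255, 0, 0, 0.126, 0, 0, 1.32]

```text
t: 15.9
tcp_pos: [0.5638, -0.1349, 0.1627]
tool_rot: [0.618, 0.786, -0.001, 0.001]
force: [-1.1, -3.5, -2.1]
finger_gap: 0.098
```

```bash
python3 s1.py
```

```text
t 15.9 q6 -0.664 qd6 0.39 z 0.1627 F [-1.1 -3.5 -2.1] M [-0.537  0.146  0.101] tau6 -0.202 gap 0.098
```

>>> drive_tool:
  increments:
    - [255, 0, 0, 0.004, 0, 0, 0.04]
    - [255, 0, 0, 0.008, 0, 0, 0.08]
    - [255, 0, 0, 0.011, 0, 0, 0.12]

```text
t: 16.2
tcp_pos: [0.5637, -0.1349, 0.1626]
tool_rot: [0.664, 0.748, -0.001, 0.001]
force: [-1.6, -3.2, -1.1]
finger_gap: 0.093
```

```bash
python3 s1.py
```

```text
t 16.2 q6 -0.544 qd6 0.4 z 0.1626 F [-1.6 -3.2 -1.1] M [-0.529  0.241  0.039] tau6 -0.201 gap 0.093
```

>>> drive_tool:
  increments:
    - [255, 0, 0, 0.004, 0, 0, 0.04]
    - [255, 0, 0, 0.008, 0, 0, 0.08]
    - [255, 0, 0, 0.011, 0, 0, 0.12]

```text
t: 16.5
tcp_pos: [0.5636, -0.1349, 0.1625]
tool_rot: [0.707, 0.707, -0.001, 0.001]
force: [-2.2, -2.3, -1.6]
finger_gap: 0.09
```

```bash
python3 s1.py
```

```text
t 16.5 q6 -0.424 qd6 0.4 z 0.1625 F [-2.2 -2.3 -1.6] M [-0.565  0.191  0.063] tau6 -0.198 gap 0.09
```

>>> drive_tool:
  increments:
    - [255, 0, 0, 0.004, 0, 0, 0.04]
    - [255, 0, 0, 0.008, 0, 0, 0.08]
    - [255, 0, 0, 0.011, 0, 0, 0.12]

```text
t: 16.8
tcp_pos: [0.5635, -0.135, 0.1623]
tool_rot: [0.749, 0.663, -0.001, 0.001]
force: [-2.2, -2.9, -1.2]
finger_gap: 0.096
```

```bash
python3 s1.py
```

```text
t 16.8 q6 -0.304 qd6 0.4 z 0.1623 F [-2.2 -2.9 -1.2] M [-0.555  0.311  0.092] tau6 -0.195 gap 0.096
```

>>> drive_tool:
  increments:
    - [255, 0, 0, 0.004, 0, 0, 0.04]
    - [255, 0, 0, 0.008, 0, 0, 0.08]
    - [255, 0, 0, 0.011, 0, 0, 0.12]

```text
t: 17.1
tcp_pos: [0.5634, -0.1349, 0.1623]
tool_rot: [0.787, 0.617, -0.001, 0.001]
force: [-1.5, -2.8, -1.6]
finger_gap: 0.096
```

```bash
python3 s1.py
```

```text
t 17.1 q6 -0.184 qd6 0.4 z 0.1623 F [-1.5 -2.8 -1.6] M [-0.527  0.311  0.123] tau6 -0.193 gap 0.096
```

>>> drive_tool:
  increments:
    - [255, 0, 0, 0.004, 0, 0, 0.04]
    - [255, 0, 0, 0.008, 0, 0, 0.08]
    - [255, 0, 0, 0.011, 0, 0, 0.12]

```text
t: 17.4
tcp_pos: [0.5632, -0.1349, 0.1621]
tool_rot: [0.823, 0.569, -0.001, 0.001]
force: [-3.3, -2.9, -1.1]
finger_gap: 0.096
```

```bash
python3 s1.py
```

```text
t 17.4 q6 -0.064 qd6 0.4 z 0.1621 F [-3.3 -2.9 -1.1] M [-0.582  0.329  0.038] tau6 -0.191 gap 0.096
```

>>> drive_tool:
  increments:
    - [255, 0, 0, 0.004, 0, 0, 0.04]
    - [255, 0, 0, 0.008, 0, 0, 0.08]
    - [255, 0, 0, 0.011, 0, 0, 0.12]

```text
t: 17.7
tcp_pos: [0.5631, -0.1349, 0.162]
tool_rot: [0.855, 0.518, -0.001, 0.001]
force: [-3.0, -3.2, -0.6]
finger_gap: 0.089
```

```bash
python3 s1.py
```

```text
t 17.7 q6 0.056 qd6 0.4 z 0.162 F [-3.  -3.2 -0.6] M [-0.544  0.37   0.114] tau6 -0.19 gap 0.089
```

>>> drive_tool:
  increments:
    - [255, 0, 0, 0.004, 0, 0, 0.04]
    - [255, 0, 0, 0.008, 0, 0, 0.08]
    - [255, 0, 0, 0.011, 0, 0, 0.12]

```text
t: 18.0
tcp_pos: [0.5631, -0.1348, 0.1619]
tool_rot: [0.885, 0.466, -0.001, 0.001]
force: [-2.9, -3.0, -0.9]
finger_gap: 0.091
```

```bash
python3 s1.py
```

```text
t 18.0 q6 0.176 qd6 0.4 z 0.1619 F [-2.9 -3.  -0.9] M [-0.569  0.393  0.091] tau6 -0.188 gap 0.091
```

Still on the gasket lip at 2.16 rad.

>>> drive_tool:
  increments:
    - [255, 0, 0, 0.004, 0, 0, 0.04]
    - [255, 0, 0, 0.008, 0, 0, 0.08]
    - [255, 0, 0, 0.011, 0, 0, 0.12]

```text
t: 18.3
tcp_pos: [0.563, -0.1348, 0.1618]
tool_rot: [0.911, 0.412, -0.001, 0.001]
force: [-2.9, -3.0, -0.7]
finger_gap: 0.102
```

```bash
python3 s1.py
```

```text
t 18.3 q6 0.296 qd6 0.39 z 0.1618 F [-2.9 -3.  -0.7] M [-0.524  0.472  0.075] tau6 -0.187 gap 0.102
```

>>> drive_tool:
  increments:
    - [255, 0, 0, 0.004, 0, 0, 0.04]
    - [255, 0, 0, 0.008, 0, 0, 0.08]
    - [255, 0, 0, 0.011, 0, 0, 0.12]

```text
t: 18.6
tcp_pos: [0.5629, -0.1347, 0.1617]
tool_rot: [0.934, 0.357, -0.001, 0.001]
force: [-3.1, -2.9, -0.6]
finger_gap: 0.095
```

```bash
python3 s1.py
```

```text
t 18.6 q6 0.416 qd6 0.4 z 0.1617 F [-3.1 -2.9 -0.6] M [-0.575  0.441  0.052] tau6 -0.183 gap 0.095
```

>>> drive_tool:
  increments:
    - [255, 0, 0, 0.004, 0, 0, 0.04]
    - [255, 0, 0, 0.008, 0, 0, 0.08]
    - [255, 0, 0, 0.011, 0, 0, 0.12]

```text
t: 18.9
tcp_pos: [0.5628, -0.1346, 0.1616]
tool_rot: [0.954, 0.3, -0.001, 0.001]
force: [-3.2, -3.0, -0.1]
finger_gap: 0.093
```

```bash
python3 s1.py
```

```text
t 18.9 q6 0.536 qd6 0.4 z 0.1616 F [-3.2 -3.  -0.1] M [-0.456  0.422  0.071] tau6 -0.161 gap 0.093
```

>>> drive_tool:
  increments:
    - [255, 0, 0, 0.004, 0, 0, 0.04]
    - [255, 0, 0, 0.008, 0, 0, 0.08]
    - [255, 0, 0, 0.011, 0, 0, 0.12]

```text
t: 19.2
tcp_pos: [0.5627, -0.1345, 0.1615]
tool_rot: [0.97, 0.243, -0.001, 0.001]
force: [-3.2, -2.8, 0.7]
finger_gap: 0.091
```

```bash
python3 s1.py
```

```text
t 19.2 q6 0.656 qd6 0.4 z 0.1615 F [-3.2 -2.8  0.7] M [-0.453  0.512  0.15 ] tau6 -0.117 gap 0.091
```

>>> drive_tool:
  increments:
    - [255, 0, 0, 0.004, 0, 0, 0.04]
    - [255, 0, 0, 0.008, 0, 0, 0.08]
    - [255, 0, 0, 0.011, 0, 0, 0.12]

```text
t: 19.5
tcp_pos: [0.5627, -0.1345, 0.1614]
tool_rot: [0.983, 0.184, -0.001, 0.001]
force: [-2.9, -1.8, 1.0]
finger_gap: 0.093
```

```bash
python3 s1.py
```

```text
t 19.5 q6 0.775 qd6 0.4 z 0.1614 F [-2.9 -1.8  1. ] M [-0.463  0.473  0.183] tau6 -0.069 gap 0.093
```

>>> drive_tool:
  increments:
    - [255, 0, 0, 0.004, 0, 0, 0.04]
    - [255, 0, 0, 0.008, 0, 0, 0.08]
    - [255, 0, 0, 0.011, 0, 0, 0.12]

```text
t: 19.8
tcp_pos: [0.5627, -0.1344, 0.1614]
tool_rot: [0.992, 0.125, -0.001, 0.001]
force: [-3.3, -1.9, 0.8]
finger_gap: 0.091
```

```bash
python3 s1.py
```

```text
t 19.8 q6 0.895 qd6 0.4 z 0.1614 F [-3.3 -1.9  0.8] M [-0.412  0.512  0.26 ] tau6 -0.013 gap 0.091
```

>>> drive_tool:
  increments:
    - [255, 0, 0, 0.004, 0, 0, 0.04]
    - [255, 0, 0, 0.008, 0, 0, 0.08]
    - [255, 0, 0, 0.011, 0, 0, 0.12]

```text
t: 20.1
tcp_pos: [0.5627, -0.1343, 0.1613]
tool_rot: [0.998, 0.065, -0.001, 0.001]
force: [-3.0, -1.5, 0.4]
finger_gap: 0.091
```

```bash
python3 st.py; python3 - <<'E'
from h import *
import pickle
N,A,c,th=pickle.load(open("nuts.pkl","rb"))
s=manip.sense();print(inc((*N[2],.22),A[2]+np.pi,s));print(inc((*N[4],.22),A[4]+np.pi,s))
E
```

```text
t 20.1 p [ 0.5627 -0.1343  0.1613] yaw 0.131 q6 1.015 F [-2.99 -1.51  0.44] M [-0.36   0.524  0.306] tau6 0.0417 gap 0.091
(array([  0.23, -11.06,  -5.89]), array([ 3.00e-03, -2.00e-03,  2.96e+00]))
(array([-8.33, -0.18, -5.85]), array([ 3.000e-03, -2.000e-03,  3.119e+00]))
```

>>> drive_tool:
  increments:
    - [150, 0, 0, 0, 0, 0, 0]
    - [150, 0, 0, 0, 0, 0, 0]
    - [150, 0, 0, 0, 0, 0, 0]
    - [150, 0, 0, -3, 0, 0, 0]
    - [150, 0, 0, -6.2, 0, 0, 0]
    - [150, 0.05, -2.7, -6.2, 0, 0, -0.14]
    - [150, 0.1, -5.4, -6.2, 0, 0, -0.28]
    - [150, 0.15, -8, -6.2, 0, 0, -0.42]
    - [150, 0.23, -11.06, -6.2, 0, 0, -0.56]
    - [150, 0.23, -11.06, -6.2, 0, 0, -0.7]
    - [150, 0.23, -11.06, -6.2, 0, 0, -0.84]
    - [150, 0.23, -11.06, -6.2, 0, 0, -0.98]
    - [150, 0.23, -11.06, -6.2, 0, 0, -1.12]
    - [150, 0.23, -11.06, -6.2, 0, 0, -1.26]
    - [150, 0.23, -11.06, -6.2, 0, 0, -1.4]
    - [150, 0.23, -11.06, -6.2, 0, 0, -1.54]
    - [150, 0.23, -11.06, -6.2, 0, 0, -1.68]
    - [150, 0.23, -11.06, -6.2, 0, 0, -1.82]
    - [150, 0.23, -11.06, -6.2, 0, 0, -1.96]
    - [150, 0.23, -11.06, -6.2, 0, 0, -2.1]

```text
t: 22.1
tcp_pos: [0.5519, -0.0236, 0.2226]
tool_rot: [0.437, 0.899, 0.0, 0.0]
force: [-0.2, -0.1, -0.5]
finger_gap: 0.41
```

```bash
python3 s1.py; python3 - <<'E'
from h import *
import pickle
N,A,c,th=pickle.load(open("nuts.pkl","rb"))
s=manip.sense();print(inc((*N[2],.163),A[2]+np.pi,s))
E
```

```text
t 22.1 q6 -0.912 qd6 -1.39 z 0.2226 F [-0.2 -0.1 -0.5] M [0.041 0.028 0.003] tau6 0.922 gap 0.41
(array([ 0.03, -0.15,  5.96]), array([ 0.000e+00,  1.000e-03, -1.218e+00]))
```

>>> drive_tool:
  increments:
    - [150, 0.03, -0.15, 0, 0, 0, -0.14]
    - [150, 0.03, -0.15, 0, 0, 0, -0.28]
    - [150, 0.03, -0.15, 0, 0, 0, -0.42]
    - [150, 0.03, -0.15, 0, 0, 0, -0.56]
    - [150, 0.03, -0.15, 0, 0, 0, -0.7]
    - [150, 0.03, -0.15, 0, 0, 0, -0.84]
    - [150, 0.03, -0.15, 0, 0, 0, -0.98]
    - [150, 0.03, -0.15, 0, 0, 0, -1.12]
    - [150, 0.03, -0.15, 0, 0, 0, -1.22]
    - [150, 0.03, -0.15, 3, 0, 0, -1.22]
    - [150, 0.03, -0.15, 5.3, 0, 0, -1.22]
    - [150, 0.03, -0.15, 5.96, 0, 0, -1.22]
    - [255, 0.03, -0.15, 5.96, 0, 0, -1.22]
    - [255, 0.03, -0.15, 5.96, 0, 0, -1.22]
    - [255, 0.03, -0.15, 5.96, 0, 0, -1.22]
    - [255, 0.03, -0.15, 5.96, 0, 0, -1.22]

```text
t: 23.7
tcp_pos: [0.5509, -0.0248, 0.1636]
tool_rot: [-0.154, 0.988, -0.001, 0.001]
force: [0.6, -1.2, -0.4]
finger_gap: 0.097
```

```bash
python3 st.py
```

```text
t 23.7 p [ 0.5509 -0.0248  0.1636] yaw -2.8322 q6 -2.127 F [ 0.57 -1.21 -0.44] M [-0.192 -0.026  0.052] tau6 0.0294 gap 0.097
```

>>> drive_tool:
  increments:
    - [255, 0, 0, 0.011, 0, 0, 0.12]
    - [255, 0, 0, 0.023, 0, 0, 0.24]
    - [255, 0, 0, 0.034, 0, 0, 0.36]
    - [255, 0, 0, 0.046, 0, 0, 0.48]
    - [255, 0, 0, 0.057, 0, 0, 0.6]
    - [255, 0, 0, 0.068, 0, 0, 0.72]
    - [255, 0, 0, 0.08, 0, 0, 0.84]
    - [255, 0, 0, 0.091, 0, 0, 0.96]
    - [255, 0, 0, 0.103, 0, 0, 1.08]
    - [255, 0, 0, 0.114, 0, 0, 1.2]
    - [255, 0, 0, 0.118, 0, 0, 1.24]
    - [255, 0, 0, 0.122, 0, 0, 1.28]
    - [255, 0, 0, 0.126, 0, 0, 1.32]

```text
t: 25.0
tcp_pos: [0.551, -0.0248, 0.1624]
tool_rot: [0.485, 0.875, 0.0, 0.001]
force: [0.2, -1.3, -2.2]
finger_gap: 0.093
```

```bash
python3 s1.py
```

```text
t 25.0 q6 -0.806 qd6 0.4 z 0.1624 F [ 0.2 -1.3 -2.2] M [-0.196 -0.091  0.065] tau6 -0.23 gap 0.093
```

>>> drive_tool:
  increments:
    - [255, 0, 0, 0.004, 0, 0, 0.04]
    - [255, 0, 0, 0.008, 0, 0, 0.08]
    - [255, 0, 0, 0.011, 0, 0, 0.12]

```text
t: 25.3
tcp_pos: [0.551, -0.0248, 0.1622]
tool_rot: [0.536, 0.844, 0.0, 0.001]
force: [1.0, -1.4, -1.3]
finger_gap: 0.092
```

```bash
python3 s1.py
```

```text
t 25.3 q6 -0.686 qd6 0.4 z 0.1622 F [ 1.  -1.4 -1.3] M [-0.172 -0.128  0.023] tau6 -0.23 gap 0.092
```

>>> drive_tool:
  increments:
    - [255, 0, 0, 0.004, 0, 0, 0.04]
    - [255, 0, 0, 0.008, 0, 0, 0.08]
    - [255, 0, 0, 0.011, 0, 0, 0.12]

```text
t: 25.6
tcp_pos: [0.551, -0.0248, 0.1621]
tool_rot: [0.586, 0.81, 0.0, 0.001]
force: [1.8, -1.5, -0.5]
finger_gap: 0.087
```

```bash
python3 s1.py
```

```text
t 25.6 q6 -0.566 qd6 0.4 z 0.1621 F [ 1.8 -1.5 -0.5] M [-0.212 -0.111 -0.006] tau6 -0.23 gap 0.087
```

>>> drive_tool:
  increments:
    - [255, 0, 0, 0.004, 0, 0, 0.04]
    - [255, 0, 0, 0.008, 0, 0, 0.08]
    - [255, 0, 0, 0.011, 0, 0, 0.12]

```text
t: 25.9
tcp_pos: [0.551, -0.0248, 0.162]
tool_rot: [0.634, 0.774, 0.0, 0.001]
force: [1.2, -0.6, -1.1]
finger_gap: 0.093
```

```bash
python3 s1.py
```

```text
t 25.9 q6 -0.446 qd6 0.4 z 0.162 F [ 1.2 -0.6 -1.1] M [-0.163 -0.111  0.056] tau6 -0.23 gap 0.093
```

>>> drive_tool:
  increments:
    - [255, 0, 0, 0.004, 0, 0, 0.04]
    - [255, 0, 0, 0.008, 0, 0, 0.08]
    - [255, 0, 0, 0.011, 0, 0, 0.12]

```text
t: 26.2
tcp_pos: [0.551, -0.0249, 0.1619]
tool_rot: [0.679, 0.734, 0.0, 0.001]
force: [0.0, -1.0, -1.1]
finger_gap: 0.092
```

```bash
python3 s1.py
```

```text
t 26.2 q6 -0.326 qd6 0.4 z 0.1619 F [ 0.  -1.  -1.1] M [-0.17  -0.179  0.025] tau6 -0.23 gap 0.092
```

>>> drive_tool:
  increments:
    - [255, 0, 0, 0.004, 0, 0, 0.04]
    - [255, 0, 0, 0.008, 0, 0, 0.08]
    - [255, 0, 0, 0.011, 0, 0, 0.12]

```text
t: 26.5
tcp_pos: [0.551, -0.0249, 0.1618]
tool_rot: [0.722, 0.692, 0.0, 0.001]
force: [0.2, -1.2, -1.2]
finger_gap: 0.094
```

```bash
python3 s1.py
```

```text
t 26.5 q6 -0.206 qd6 0.4 z 0.1618 F [ 0.2 -1.2 -1.2] M [-0.195 -0.077  0.007] tau6 -0.229 gap 0.094
```

>>> drive_tool:
  increments:
    - [255, 0, 0, 0.004, 0, 0, 0.04]
    - [255, 0, 0, 0.008, 0, 0, 0.08]
    - [255, 0, 0, 0.011, 0, 0, 0.12]

```text
t: 26.8
tcp_pos: [0.551, -0.0248, 0.1617]
tool_rot: [0.762, 0.648, 0.001, 0.001]
force: [0.8, -1.4, -0.8]
finger_gap: 0.094
```

```bash
python3 s1.py
```

```text
t 26.8 q6 -0.086 qd6 0.4 z 0.1617 F [ 0.8 -1.4 -0.8] M [-0.274 -0.117  0.062] tau6 -0.229 gap 0.094
```

>>> drive_tool:
  increments:
    - [255, 0, 0, 0.004, 0, 0, 0.04]
    - [255, 0, 0, 0.008, 0, 0, 0.08]
    - [255, 0, 0, 0.011, 0, 0, 0.12]

```text
t: 27.1
tcp_pos: [0.551, -0.0249, 0.1615]
tool_rot: [0.799, 0.601, 0.001, 0.001]
force: [0.8, -1.3, -1.7]
finger_gap: 0.094
```

```bash
python3 s1.py
```

```text
t 27.1 q6 0.034 qd6 0.39 z 0.1615 F [ 0.8 -1.3 -1.7] M [-0.175 -0.11   0.093] tau6 -0.229 gap 0.094
```

Still free at 2.16 rad.

>>> drive_tool:
  increments:
    - [255, 0, 0, 0.004, 0, 0, 0.04]
    - [255, 0, 0, 0.008, 0, 0, 0.08]
    - [255, 0, 0, 0.011, 0, 0, 0.12]

```text
t: 27.4
tcp_pos: [0.551, -0.0249, 0.1614]
tool_rot: [0.834, 0.552, 0.001, 0.001]
force: [1.0, -0.3, -1.4]
finger_gap: 0.096
```

```bash
python3 s1.py
```

```text
t 27.4 q6 0.154 qd6 0.39 z 0.1614 F [ 1.  -0.3 -1.4] M [-0.225 -0.083  0.033] tau6 -0.229 gap 0.096
```

>>> drive_tool:
  increments:
    - [255, 0, 0, 0.004, 0, 0, 0.04]
    - [255, 0, 0, 0.008, 0, 0, 0.08]
    - [255, 0, 0, 0.011, 0, 0, 0.12]

```text
t: 27.7
tcp_pos: [0.551, -0.0249, 0.1613]
tool_rot: [0.865, 0.501, 0.001, 0.001]
force: [0.5, -0.3, -2.5]
finger_gap: 0.091
```

```bash
python3 s1.py
```

```text
t 27.7 q6 0.274 qd6 0.4 z 0.1613 F [ 0.5 -0.3 -2.5] M [-0.176 -0.082 -0.018] tau6 -0.229 gap 0.091
```

>>> drive_tool:
  increments:
    - [255, 0, 0, 0.004, 0, 0, 0.04]
    - [255, 0, 0, 0.008, 0, 0, 0.08]
    - [255, 0, 0, 0.011, 0, 0, 0.12]

```text
t: 28.0
tcp_pos: [0.551, -0.0249, 0.1612]
tool_rot: [0.894, 0.448, 0.001, 0.001]
force: [0.7, -1.9, -1.8]
finger_gap: 0.093
```

```bash
python3 s1.py
```

```text
t 28.0 q6 0.394 qd6 0.4 z 0.1612 F [ 0.7 -1.9 -1.8] M [-0.277 -0.144  0.042] tau6 -0.229 gap 0.093
```

>>> drive_tool:
  increments:
    - [255, 0, 0, 0.004, 0, 0, 0.04]
    - [255, 0, 0, 0.008, 0, 0, 0.08]
    - [255, 0, 0, 0.011, 0, 0, 0.12]

```text
t: 28.3
tcp_pos: [0.551, -0.0249, 0.1611]
tool_rot: [0.919, 0.394, 0.001, 0.001]
force: [0.1, -1.1, -1.2]
finger_gap: 0.094
```

```bash
python3 s1.py
```

```text
t 28.3 q6 0.514 qd6 0.4 z 0.1611 F [ 0.1 -1.1 -1.2] M [-0.244 -0.097  0.038] tau6 -0.229 gap 0.094
```

>>> drive_tool:
  increments:
    - [255, 0, 0, 0.004, 0, 0, 0.04]
    - [255, 0, 0, 0.008, 0, 0, 0.08]
    - [255, 0, 0, 0.011, 0, 0, 0.12]

```text
t: 28.6
tcp_pos: [0.551, -0.0249, 0.161]
tool_rot: [0.941, 0.338, 0.001, 0.001]
force: [1.0, -2.0, -1.7]
finger_gap: 0.093
```

```bash
python3 s1.py
```

```text
t 28.6 q6 0.634 qd6 0.4 z 0.161 F [ 1.  -2.  -1.7] M [-0.29  -0.056  0.017] tau6 -0.229 gap 0.093
```

>>> drive_tool:
  increments:
    - [255, 0, 0, 0.004, 0, 0, 0.04]
    - [255, 0, 0, 0.008, 0, 0, 0.08]
    - [255, 0, 0, 0.011, 0, 0, 0.12]

```text
t: 28.9
tcp_pos: [0.551, -0.0249, 0.1609]
tool_rot: [0.96, 0.281, 0.001, 0.001]
force: [0.9, -1.4, -2.0]
finger_gap: 0.095
```

```bash
python3 s1.py
```

```text
t 28.9 q6 0.754 qd6 0.4 z 0.1609 F [ 0.9 -1.4 -2. ] M [-0.319 -0.076  0.047] tau6 -0.229 gap 0.095
```

>>> drive_tool:
  increments:
    - [255, 0, 0, 0.004, 0, 0, 0.04]
    - [255, 0, 0, 0.008, 0, 0, 0.08]
    - [255, 0, 0, 0.011, 0, 0, 0.12]

```text
t: 29.2
tcp_pos: [0.551, -0.0249, 0.1608]
tool_rot: [0.975, 0.223, 0.001, 0.001]
force: [1.1, -0.8, -1.3]
finger_gap: 0.09
```

```bash
python3 s1.py
```

```text
t 29.2 q6 0.874 qd6 0.4 z 0.1608 F [ 1.1 -0.8 -1.3] M [-0.243 -0.052  0.001] tau6 -0.229 gap 0.09
```

>>> drive_tool:
  increments:
    - [255, 0, 0, 0.004, 0, 0, 0.04]
    - [255, 0, 0, 0.008, 0, 0, 0.08]
    - [255, 0, 0, 0.011, 0, 0, 0.12]

```text
t: 29.5
tcp_pos: [0.551, -0.0249, 0.1607]
tool_rot: [0.986, 0.164, 0.001, 0.001]
force: [-0.4, -1.1, -1.6]
finger_gap: 0.091
```

```bash
python3 s1.py
```

```text
t 29.5 q6 0.994 qd6 0.4 z 0.1607 F [-0.4 -1.1 -1.6] M [-0.212 -0.06   0.142] tau6 -0.18 gap 0.091
```

>>> drive_tool:
  increments:
    - [255, 0, 0, 0.004, 0, 0, 0.04]
    - [255, 0, 0, 0.008, 0, 0, 0.08]
    - [255, 0, 0, 0.011, 0, 0, 0.12]

```text
t: 29.8
tcp_pos: [0.551, -0.0249, 0.1606]
tool_rot: [0.994, 0.105, 0.001, 0.001]
force: [0.2, -1.1, -1.6]
finger_gap: 0.091
```

```bash
python3 s1.py
```

```text
t 29.8 q6 1.114 qd6 0.39 z 0.1606 F [ 0.2 -1.1 -1.6] M [-0.247 -0.059  0.141] tau6 -0.125 gap 0.091
```

>>> drive_tool:
  increments:
    - [255, 0, 0, 0.004, 0, 0, 0.04]
    - [255, 0, 0, 0.008, 0, 0, 0.08]
    - [255, 0, 0, 0.011, 0, 0, 0.12]

```text
t: 30.1
tcp_pos: [0.551, -0.0249, 0.1605]
tool_rot: [0.999, 0.045, 0.001, 0.001]
force: [0.3, -1.2, -0.4]
finger_gap: 0.094
```

```bash
python3 s1.py
```

```text
t 30.1 q6 1.234 qd6 0.4 z 0.1605 F [ 0.3 -1.2 -0.4] M [-0.248  0.017  0.182] tau6 -0.069 gap 0.094
```

>>> drive_tool:
  increments:
    - [255, 0, 0, 0.004, 0, 0, 0.04]
    - [255, 0, 0, 0.008, 0, 0, 0.08]
    - [255, 0, 0, 0.011, 0, 0, 0.12]

```text
t: 30.4
tcp_pos: [0.551, -0.0249, 0.1605]
tool_rot: [1.0, -0.015, 0.001, 0.001]
force: [-0.2, -1.0, 0.5]
finger_gap: 0.093
```

```bash
python3 s1.py
```

```text
t 30.4 q6 1.354 qd6 0.4 z 0.1605 F [-0.2 -1.   0.5] M [-0.249  0.024  0.213] tau6 -0.014 gap 0.093
```

>>> drive_tool:
  increments:
    - [255, 0, 0, 0.004, 0, 0, 0.04]
    - [255, 0, 0, 0.008, 0, 0, 0.08]
    - [255, 0, 0, 0.011, 0, 0, 0.12]

```text
t: 30.7
tcp_pos: [0.551, -0.0249, 0.1604]
tool_rot: [0.997, -0.075, 0.001, 0.001]
force: [0.4, -1.3, 0.0]
finger_gap: 0.092
```

```bash
python3 st.py; python3 - <<'E'
from h import *
import pickle
N,A,c,th=pickle.load(open("nuts.pkl","rb"))
s=manip.sense();print(inc((*N[4],.22),A[4]+np.pi,s))
E
```

```text
t 30.7 p [ 0.551  -0.0249  0.1604] yaw -0.1493 q6 1.473 F [ 0.36 -1.26  0.04] M [-0.247  0.005  0.293] tau6 0.0407 gap 0.092
(array([-5.25, 12.77, -5.96]), array([-3.000e-03, -2.000e-03,  2.839e+00]))
```

>>> drive_tool:
  increments:
    - [150, 0, 0, 0, 0, 0, 0]
    - [150, 0, 0, 0, 0, 0, 0]
    - [150, 0, 0, 0, 0, 0, 0]
    - [150, 0, 0, -3, 0, 0, 0]
    - [150, 0, 0, -6.3, 0, 0, 0]
    - [150, -1.3, 3.2, -6.3, 0, 0, -0.14]
    - [150, -2.6, 6.4, -6.3, 0, 0, -0.28]
    - [150, -4, 9.6, -6.3, 0, 0, -0.42]
    - [150, -5.25, 12.77, -6.3, 0, 0, -0.56]
    - [150, -5.25, 12.77, -6.3, 0, 0, -0.7]
    - [150, -5.25, 12.77, -6.3, 0, 0, -0.84]
    - [150, -5.25, 12.77, -6.3, 0, 0, -0.98]
    - [150, -5.25, 12.77, -6.3, 0, 0, -1.12]
    - [150, -5.25, 12.77, -6.3, 0, 0, -1.26]
    - [150, -5.25, 12.77, -6.3, 0, 0, -1.4]
    - [150, -5.25, 12.77, -6.3, 0, 0, -1.54]
    - [150, -5.25, 12.77, -6.3, 0, 0, -1.68]
    - [150, -5.25, 12.77, -6.3, 0, 0, -1.82]
    - [150, -5.25, 12.77, -6.3, 0, 0, -1.96]
    - [150, -5.25, 12.77, -6.3, 0, 0, -2.1]

```text
t: 32.7
tcp_pos: [0.4793, -0.1428, 0.2226]
tool_rot: [0.558, 0.83, 0.0, 0.0]
force: [-0.5, 0.7, 0.4]
finger_gap: 0.412
```

```bash
python3 s1.py; python3 - <<'E'
from h import *
import pickle
N,A,c,th=pickle.load(open("nuts.pkl","rb"))
s=manip.sense();print(inc((*N[4],.163),A[4]+np.pi,s))
E
```

```text
t 32.7 q6 -0.9 qd6 -1.39 z 0.2226 F [-0.5  0.7  0.4] M [-0.052  0.013  0.005] tau6 0.922 gap 0.412
(array([-0.07,  0.04,  5.96]), array([ 0.   ,  0.   , -1.338]))
```

>>> drive_tool:
  increments:
    - [150, -0.07, 0.04, 0, 0, 0, -0.14]
    - [150, -0.07, 0.04, 0, 0, 0, -0.28]
    - [150, -0.07, 0.04, 0, 0, 0, -0.42]
    - [150, -0.07, 0.04, 0, 0, 0, -0.56]
    - [150, -0.07, 0.04, 0, 0, 0, -0.7]
    - [150, -0.07, 0.04, 0, 0, 0, -0.84]
    - [150, -0.07, 0.04, 0, 0, 0, -0.98]
    - [150, -0.07, 0.04, 0, 0, 0, -1.12]
    - [150, -0.07, 0.04, 0, 0, 0, -1.26]
    - [150, -0.07, 0.04, 0, 0, 0, -1.34]
    - [150, -0.07, 0.04, 3, 0, 0, -1.34]
    - [150, -0.07, 0.04, 5.3, 0, 0, -1.34]
    - [150, -0.07, 0.04, 5.96, 0, 0, -1.34]
    - [255, -0.07, 0.04, 5.96, 0, 0, -1.34]
    - [255, -0.07, 0.04, 5.96, 0, 0, -1.34]
    - [255, -0.07, 0.04, 5.96, 0, 0, -1.34]
    - [255, -0.07, 0.04, 5.96, 0, 0, -1.34]

```text
t: 34.4
tcp_pos: [0.4804, -0.1437, 0.1636]
tool_rot: [-0.075, 0.997, -0.0, 0.001]
force: [0.3, 0.1, -1.5]
finger_gap: 0.09
```

```bash
python3 st.py
```

```text
t 34.4 p [ 0.4804 -0.1437  0.1636] yaw -2.9923 q6 -2.234 F [ 0.34  0.05 -1.54] M [-0.014 -0.007  0.011] tau6 0.0132 gap 0.09
```

>>> drive_tool:
  increments:
    - [255, 0, 0, 0.011, 0, 0, 0.12]
    - [255, 0, 0, 0.023, 0, 0, 0.24]
    - [255, 0, 0, 0.034, 0, 0, 0.36]
    - [255, 0, 0, 0.046, 0, 0, 0.48]
    - [255, 0, 0, 0.057, 0, 0, 0.6]
    - [255, 0, 0, 0.068, 0, 0, 0.72]
    - [255, 0, 0, 0.08, 0, 0, 0.84]
    - [255, 0, 0, 0.091, 0, 0, 0.96]
    - [255, 0, 0, 0.103, 0, 0, 1.08]
    - [255, 0, 0, 0.114, 0, 0, 1.2]
    - [255, 0, 0, 0.118, 0, 0, 1.24]
    - [255, 0, 0, 0.122, 0, 0, 1.28]
    - [255, 0, 0, 0.126, 0, 0, 1.32]

```text
t: 35.7
tcp_pos: [0.4802, -0.1441, 0.1623]
tool_rot: [0.553, 0.833, -0.0, 0.001]
force: [-1.0, -1.6, -0.4]
finger_gap: 0.094
```

```bash
python3 s1.py
```

```text
t 35.7 q6 -0.912 qd6 0.4 z 0.1623 F [-1.  -1.6 -0.4] M [-0.207  0.112 -0.019] tau6 -0.23 gap 0.094
```

>>> drive_tool:
  increments:
    - [255, 0, 0, 0.004, 0, 0, 0.04]
    - [255, 0, 0, 0.008, 0, 0, 0.08]
    - [255, 0, 0, 0.011, 0, 0, 0.12]

```text
t: 36.0
tcp_pos: [0.4802, -0.1441, 0.1622]
tool_rot: [0.602, 0.799, -0.0, 0.001]
force: [0.2, -1.7, -0.1]
finger_gap: 0.093
```

```bash
python3 s1.py
```

```text
t 36.0 q6 -0.792 qd6 0.4 z 0.1622 F [ 0.2 -1.7 -0.1] M [-0.28   0.14   0.084] tau6 -0.23 gap 0.093
```

>>> drive_tool:
  increments:
    - [255, 0, 0, 0.004, 0, 0, 0.04]
    - [255, 0, 0, 0.008, 0, 0, 0.08]
    - [255, 0, 0, 0.011, 0, 0, 0.12]

```text
t: 36.3
tcp_pos: [0.4801, -0.1441, 0.1621]
tool_rot: [0.649, 0.761, -0.0, 0.001]
force: [-0.4, -1.4, -0.1]
finger_gap: 0.097
```

```bash
python3 s1.py
```

```text
t 36.3 q6 -0.672 qd6 0.4 z 0.1621 F [-0.4 -1.4 -0.1] M [-0.174  0.162 -0.023] tau6 -0.23 gap 0.097
```

>>> drive_tool:
  increments:
    - [255, 0, 0, 0.004, 0, 0, 0.04]
    - [255, 0, 0, 0.008, 0, 0, 0.08]
    - [255, 0, 0, 0.011, 0, 0, 0.12]

```text
t: 36.6
tcp_pos: [0.4801, -0.1441, 0.162]
tool_rot: [0.693, 0.721, -0.0, 0.001]
force: [-0.6, -0.7, -0.6]
finger_gap: 0.092
```

```bash
python3 s1.py
```

```text
t 36.6 q6 -0.552 qd6 0.4 z 0.162 F [-0.6 -0.7 -0.6] M [-0.256  0.17   0.019] tau6 -0.23 gap 0.092
```

>>> drive_tool:
  increments:
    - [255, 0, 0, 0.004, 0, 0, 0.04]
    - [255, 0, 0, 0.008, 0, 0, 0.08]
    - [255, 0, 0, 0.011, 0, 0, 0.12]
    - [255, 0, 0, 0.015, 0, 0, 0.16]
    - [255, 0, 0, 0.019, 0, 0, 0.2]
    - [255, 0, 0, 0.023, 0, 0, 0.24]

```text
t: 37.2
tcp_pos: [0.48, -0.1441, 0.1617]
tool_rot: [0.774, 0.633, -0.0, 0.001]
force: [-0.2, -1.0, 0.2]
finger_gap: 0.094
```

```bash
python3 s1.py
```

```text
t 37.2 q6 -0.312 qd6 0.4 z 0.1617 F [-0.2 -1.   0.2] M [-0.26   0.206  0.073] tau6 -0.23 gap 0.094
```

>>> drive_tool:
  increments:
    - [255, 0, 0, 0.004, 0, 0, 0.04]
    - [255, 0, 0, 0.008, 0, 0, 0.08]
    - [255, 0, 0, 0.011, 0, 0, 0.12]
    - [255, 0, 0, 0.015, 0, 0, 0.16]
    - [255, 0, 0, 0.019, 0, 0, 0.2]
    - [255, 0, 0, 0.023, 0, 0, 0.24]

```text
t: 37.8
tcp_pos: [0.4799, -0.144, 0.1615]
tool_rot: [0.845, 0.535, -0.0, 0.001]
force: [-1.8, -1.9, -0.0]
finger_gap: 0.093
```

```bash
python3 s1.py
```

```text
t 37.8 q6 -0.072 qd6 0.4 z 0.1615 F [-1.8 -1.9 -0. ] M [-0.211  0.243  0.071] tau6 -0.231 gap 0.093
```

>>> drive_tool:
  increments:
    - [255, 0, 0, 0.004, 0, 0, 0.04]
    - [255, 0, 0, 0.008, 0, 0, 0.08]
    - [255, 0, 0, 0.011, 0, 0, 0.12]
    - [255, 0, 0, 0.015, 0, 0, 0.16]
    - [255, 0, 0, 0.019, 0, 0, 0.2]
    - [255, 0, 0, 0.023, 0, 0, 0.24]

```text
t: 38.4
tcp_pos: [0.4798, -0.144, 0.1613]
tool_rot: [0.903, 0.43, -0.0, 0.001]
force: [-1.6, -1.0, -0.0]
finger_gap: 0.095
```

```bash
python3 s1.py
```

```text
t 38.4 q6 0.168 qd6 0.39 z 0.1613 F [-1.6 -1.  -0. ] M [-0.189  0.305  0.076] tau6 -0.231 gap 0.095
```

>>> drive_tool:
  increments:
    - [255, 0, 0, 0.004, 0, 0, 0.04]
    - [255, 0, 0, 0.008, 0, 0, 0.08]
    - [255, 0, 0, 0.011, 0, 0, 0.12]
    - [255, 0, 0, 0.015, 0, 0, 0.16]
    - [255, 0, 0, 0.019, 0, 0, 0.2]
    - [255, 0, 0, 0.023, 0, 0, 0.24]

```text
t: 39.0
tcp_pos: [0.4797, -0.1439, 0.161]
tool_rot: [0.948, 0.319, -0.0, 0.001]
force: [-1.5, -0.7, 0.1]
finger_gap: 0.089
```

```bash
python3 s1.py
```

```text
t 39.0 q6 0.408 qd6 0.4 z 0.161 F [-1.5 -0.7  0.1] M [-0.2    0.283  0.032] tau6 -0.231 gap 0.089
```

>>> drive_tool:
  increments:
    - [255, 0, 0, 0.004, 0, 0, 0.04]
    - [255, 0, 0, 0.008, 0, 0, 0.08]
    - [255, 0, 0, 0.011, 0, 0, 0.12]
    - [255, 0, 0, 0.015, 0, 0, 0.16]
    - [255, 0, 0, 0.019, 0, 0, 0.2]
    - [255, 0, 0, 0.023, 0, 0, 0.24]

```text
t: 39.6
tcp_pos: [0.4797, -0.1439, 0.1609]
tool_rot: [0.979, 0.204, -0.0, 0.001]
force: [-1.3, -0.2, 1.6]
finger_gap: 0.093
```

```bash
python3 s1.py
```

```text
t 39.6 q6 0.647 qd6 0.39 z 0.1609 F [-1.3 -0.2  1.6] M [-0.167  0.3    0.144] tau6 -0.134 gap 0.093
```

>>> drive_tool:
  increments:
    - [255, 0, 0, 0.004, 0, 0, 0.04]
    - [255, 0, 0, 0.008, 0, 0, 0.08]
    - [255, 0, 0, 0.011, 0, 0, 0.12]
    - [255, 0, 0, 0.015, 0, 0, 0.16]
    - [255, 0, 0, 0.019, 0, 0, 0.2]
    - [255, 0, 0, 0.023, 0, 0, 0.24]

```text
t: 40.2
tcp_pos: [0.4796, -0.1438, 0.1608]
tool_rot: [0.996, 0.085, -0.0, 0.001]
force: [-1.0, -0.1, 2.0]
finger_gap: 0.094
```

```bash
python3 s1.py
```

```text
t 40.2 q6 0.887 qd6 0.4 z 0.1608 F [-1.  -0.1  2. ] M [-0.128  0.351  0.274] tau6 -0.019 gap 0.094
```

>>> drive_tool:
  increments:
    - [255, 0, 0, 0.004, 0, 0, 0.04]
    - [255, 0, 0, 0.008, 0, 0, 0.08]
    - [255, 0, 0, 0.011, 0, 0, 0.12]

```text
t: 40.5
tcp_pos: [0.4796, -0.1437, 0.1607]
tool_rot: [1.0, 0.025, -0.0, 0.001]
force: [-2.1, -0.5, 2.9]
finger_gap: 0.093
```

```bash
python3 st.py; python3 - <<'E'
from h import *
s=manip.sense()
print(inc((.4673,-.0342,.1605),-.136,s));print(inc((.5627,-.1343,.162),.131,s))
E
```

```text
t 40.5 p [ 0.4796 -0.1437  0.1607] yaw 0.051 q6 1.007 F [-2.07 -0.55  2.87] M [-0.038  0.352  0.246] tau6 0.0373 gap 0.093
(array([-6.7e-01, -1.1e+01,  1.0e-02]), array([0.001, 0.   , 0.187]))
(array([ 8.34, -0.52, -0.13]), array([ 0.001,  0.   , -0.08 ]))
```

All four nuts came up to about 0.3 N m. Since the cover settled as nuts 2 and 4 went down, I'll check gently whether nut1 still holds.

>>> drive_tool:
  increments:
    - [150, 0, 0, 0, 0, 0, 0]
    - [150, 0, 0, 0, 0, 0, 0]
    - [150, 0, 0, 0, 0, 0, 0]
    - [150, 0, 0, -3, 0, 0, 0]
    - [150, 0, 0, -6.2, 0, 0, 0]
    - [150, -0.2, -4, -6.2, 0, 0, 0.09]
    - [150, -0.4, -8, -6.2, 0, 0, 0.187]
    - [150, -0.67, -11, -6.2, 0, 0, 0.187]
    - [150, -0.67, -11, -6.2, 0, 0, 0.187]
    - [150, -0.67, -11, -3, 0, 0, 0.187]
    - [150, -0.67, -11, -0.6, 0, 0, 0.187]
    - [150, -0.67, -11, 0.01, 0, 0, 0.187]
    - [255, -0.67, -11, 0.01, 0, 0, 0.187]
    - [255, -0.67, -11, 0.01, 0, 0, 0.187]
    - [255, -0.67, -11, 0.01, 0, 0, 0.187]
    - [255, -0.67, -11, 0.01, 0, 0, 0.187]

```text
t: 42.1
tcp_pos: [0.4684, -0.0346, 0.1603]
tool_rot: [0.998, -0.068, 0.001, 0.001]
force: [0.3, -1.7, -1.8]
finger_gap: 0.095
```

```bash
python3 st.py
```

```text
t 42.1 p [ 0.4684 -0.0346  0.1603] yaw -0.1356 q6 1.395 F [ 0.34 -1.67 -1.81] M [-0.283 -0.033  0.17 ] tau6 0.1657 gap 0.095
```

>>> drive_tool:
  increments:
    - [255, 0, 0, 0.003, 0, 0, 0.03]
    - [255, 0, 0, 0.006, 0, 0, 0.06]

```text
t: 42.3
tcp_pos: [0.4683, -0.0345, 0.1603]
tool_rot: [0.995, -0.099, 0.001, 0.001]
force: [0.0, -2.6, 2.0]
finger_gap: 0.092
```

```bash
python3 st.py
```

```text
t 42.3 p [ 0.4683 -0.0345  0.1603] yaw -0.1977 q6 1.458 F [ 0.05 -2.57  2.04] M [-0.408  0.064  0.343] tau6 0.1174 gap 0.092
```

Nut1 still holds at about 0.33 N m, so I'll let go and retreat.

>>> drive_tool:
  increments:
    - [150, 0, 0, 0, 0, 0, 0]
    - [150, 0, 0, 0, 0, 0, 0]
    - [150, 0, 0, 0, 0, 0, 0]
    - [150, 0, 0, -4, 0, 0, 0]
    - [150, 0, 0, -8, 0, 0, 0]
    - [150, 0, 0, -12, 0, 0, 0]
    - [150, -8, 0, -16, 0, 0, 0]
    - [150, -8, 0, -16, 0, 0, 0]
    - [150, -8, 0, -16, 0, 0, 0]
    - [150, -8, 0, -16, 0, 0, 0]

```text
t: 43.3
tcp_pos: [0.3891, -0.0181, 0.3201]
tool_rot: [0.995, -0.098, 0.001, 0.0]
force: [-0.9, 0.4, 0.1]
finger_gap: 0.413
```

```bash
python3 st.py; python3 - <<'E'
from h import *
save(manip.snapshot("scene"),"pics/s9.png");a=cv2.resize(cv2.imread("pics/s9.png")[120:300,170:350],(400,400),interpolation=cv2.INTER_CUBIC)
save(manip.snapshot("wrist"),"pics/w9.png");cv2.imwrite("pics/j9.png",np.hstack([a,cv2.resize(cv2.imread("pics/w9.png"),(400,400))]))
E
```

```text
t 43.3 p [ 0.3891 -0.0181  0.3201] yaw -0.1964 q6 1.431 F [-0.9   0.44  0.07] M [-0.     0.015 -0.011] tau6 -0.0017 gap 0.413
```

View pics/j9.png

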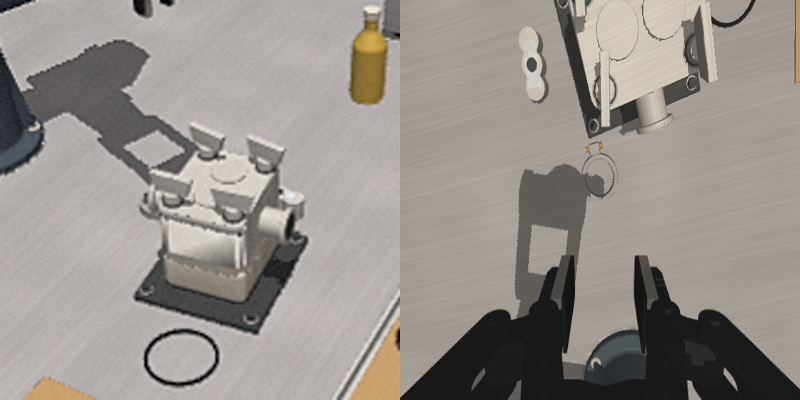

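The cover now sits flat on the case with all four nuts down. The arm is clear, and the rotor, O-ring, clamp and bottle are where they were.

```bash
python3 -c "
from station import manip
print(manip.sign_off())"
```

```text
the job is handed in; nothing more can be done
None
```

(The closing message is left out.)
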